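Clip the sample sticks into the assay carrier

TASK

Get the cast sample sticks ready for the assay lab: swing the carrier's hold-down bail right back out of the way, then clip the eye of every stick lying on the bench into a snap hook, one stick to a hook, pushing the eye down over the nose and past the sprung gate so that the gate snaps shut and the stick lies flat on the plate with its tail pointing straight away from the hooks. When all are clipped in, swing the bail over their tails until it rests fully down in its cradles, and leave the other ingots on the bench alone.

Things in the scene. Friction and masses are not known exactly. Their poses are not given: they have to be found in the camera images.
- carrier: fixed steel carrier plate 250 x 400 x 6 mm, bolted flat on the bench; origin at the centre of its underside, z up. Along its -x side stands a row of five snap hooks, on its +x side the hold-down bail is hinged. On its +x side nothing is higher than 46 mm apart from the bail
- hook1 (a point): snap hook 1 of five, 72 mm apart (carrier x -70, y -144 mm): foot of its nose on the plate's top face, axes as the carrier's. The nose is an upright 8 mm round post, 50 mm high, tip rounded. The shank, 14 mm wide and 58 mm high, stands on the -x side, its face 31 mm from the nose axis; the sprung gate spans the gap near the top
- gate1 (a joint): wire gate of snap hook 1, 10 mm wide, 24 mm long, hinged on the shank 46 mm above the plate, free end at the nose just below its tip. 0 = shut (sprung), to 1.3 rad as it is pushed down; 1 to 5 N does it. An eye lowered over the nose pushes it down and slips past its end, soonest if the eye lies a few mm off centre, away from the shank; then it snaps back up
- hook2 (a point): snap hook 2 of five, 72 mm apart (carrier x -70, y -72 mm): foot of its nose on the plate's top face, axes as the carrier's. The nose is an upright 8 mm round post, 50 mm high, tip rounded. The shank, 14 mm wide and 58 mm high, stands on the -x side, its face 31 mm from the nose axis; the sprung gate spans the gap near the top
- gate2 (a joint): wire gate of snap hook 2, 10 mm wide, 24 mm long, hinged on the shank 46 mm above the plate, free end at the nose just below its tip. 0 = shut (sprung), to 1.3 rad as it is pushed down; 1 to 5 N does it. An eye lowered over the nose pushes it down and slips past its end, soonest if the eye lies a few mm off centre, away from the shank; then it snaps back up
- hook3 (a point): snap hook 3 of five, 72 mm apart (carrier x -70, y +0 mm): foot of its nose on the plate's top face, axes as the carrier's. The nose is an upright 8 mm round post, 50 mm high, tip rounded. The shank, 14 mm wide and 58 mm high, stands on the -x side, its face 31 mm from the nose axis; the sprung gate spans the gap near the top
- gate3 (a joint): wire gate of snap hook 3, 10 mm wide, 24 mm long, hinged on the shank 46 mm above the plate, free end at the nose just below its tip. 0 = shut (sprung), to 1.3 rad as it is pushed down; 1 to 5 N does it. An eye lowered over the nose pushes it down and slips past its end, soonest if the eye lies a few mm off centre, away from the shank; then it snaps back up
- hook4 (a point): snap hook 4 of five, 72 mm apart (carrier x -70, y +72 mm): foot of its nose on the plate's top face, axes as the carrier's. The nose is an upright 8 mm round post, 50 mm high, tip rounded. The shank, 14 mm wide and 58 mm high, stands on the -x side, its face 31 mm from the nose axis; the sprung gate spans the gap near the top
- gate4 (a joint): wire gate of snap hook 4, 10 mm wide, 24 mm long, hinged on the shank 46 mm above the plate, free end at the nose just below its tip. 0 = shut (sprung), to 1.3 rad as it is pushed down; 1 to 5 N does it. An eye lowered over the nose pushes it down and slips past its end, soonest if the eye lies a few mm off centre, away from the shank; then it snaps back up
- hook5 (a point): snap hook 5 of five, 72 mm apart (carrier x -70, y +144 mm): foot of its nose on the plate's top face, axes as the carrier's. The nose is an upright 8 mm round post, 50 mm high, tip rounded. The shank, 14 mm wide and 58 mm high, stands on the -x side, its face 31 mm from the nose axis; the sprung gate spans the gap near the top
- gate5 (a joint): wire gate of snap hook 5, 10 mm wide, 24 mm long, hinged on the shank 46 mm above the plate, free end at the nose just below its tip. 0 = shut (sprung), to 1.3 rad as it is pushed down; 1 to 5 N does it. An eye lowered over the nose pushes it down and slips past its end, soonest if the eye lies a few mm off centre, away from the shank; then it snaps back up
- bail (a joint): hold-down bail, a U of 10 mm round bar, 364 mm wide, hinged about carrier y. 0 = fully down in its cradles over the sticks' tails, 2.0 rad = leaning back, away from the hooks; stiff, stays where left, 2 N turns it. Middle of its cross-bar: carrier x = 75 - 63 cos(value), y = 0, z = 36 + 63 sin(value) mm; pinch it from above, fingers either side, the bar turning in the grip
- stick1_mid (a point): sample stick 1 (may be absent): cast bar 90 x 26 x 14 mm, about 0.11 kg, lying flat on the bench, with a wire eye at one end; this point is the centre of the bar (7 mm above what it lies on), x along the bar from the eye towards the tail, y across its 26 mm width. Same shape either way up
- stick1_eye (a point): centre of the eye of sample stick 1: ring of 5 mm wire lying in the bar's mid-plane, 24 mm clear inside, 34 mm outside, 59 mm from the bar's centre on the -x side, half-way up the bar's thickness
- stick2_mid (a point): sample stick 2 (may be absent): cast bar 90 x 26 x 14 mm, about 0.11 kg, lying flat on the bench, with a wire eye at one end; this point is the centre of the bar (7 mm above what it lies on), x along the bar from the eye towards the tail, y across its 26 mm width. Same shape either way up
- stick2_eye (a point): centre of the eye of sample stick 2: ring of 5 mm wire lying in the bar's mid-plane, 24 mm clear inside, 34 mm outside, 59 mm from the bar's centre on the -x side, half-way up the bar's thickness
- stick3_mid (a point): sample stick 3 (may be absent): cast bar 90 x 26 x 14 mm, about 0.11 kg, lying flat on the bench, with a wire eye at one end; this point is the centre of the bar (7 mm above what it lies on), x along the bar from the eye towards the tail, y across its 26 mm width. Same shape either way up
- stick3_eye (a point): centre of the eye of sample stick 3: ring of 5 mm wire lying in the bar's mid-plane, 24 mm clear inside, 34 mm outside, 59 mm from the bar's centre on the -x side, half-way up the bar's thickness
- stick4_mid (a point): sample stick 4 (may be absent): cast bar 90 x 26 x 14 mm, about 0.11 kg, lying flat on the bench, with a wire eye at one end; this point is the centre of the bar (7 mm above what it lies on), x along the bar from the eye towards the tail, y across its 26 mm width. Same shape either way up
- stick4_eye (a point): centre of the eye of sample stick 4: ring of 5 mm wire lying in the bar's mid-plane, 24 mm clear inside, 34 mm outside, 59 mm from the bar's centre on the -x side, half-way up the bar's thickness
- stick5_mid (a point): sample stick 5 (may be absent): cast bar 90 x 26 x 14 mm, about 0.11 kg, lying flat on the bench, with a wire eye at one end; this point is the centre of the bar (7 mm above what it lies on), x along the bar from the eye towards the tail, y across its 26 mm width. Same shape either way up
- stick5_eye (a point): centre of the eye of sample stick 5: ring of 5 mm wire lying in the bar's mid-plane, 24 mm clear inside, 34 mm outside, 59 mm from the bar's centre on the -x side, half-way up the bar's thickness
- disc_ingot: round cast ingot, 90 mm across, 30 mm high, origin at the centre of its underside; a bystander, leave it alone
- block_ingot: block ingot 60 x 150 x 35 mm, origin at the centre of its underside; a bystander, leave it alone
Mind the look-alikes: they are no part of the job. Leave any pink or yellow look-alike of the part that bears stick2_mid alone. Leave any orange look-alike of the part that bears stick1_mid alone.

How it is judged:
By the outcome, as a careful person would: the job done as asked, in the order asked, and still so for the second after the job is handed in, with the robot touching nothing.
Of stick1, stick2, stick3, stick4, stick5 only 3 to 5 are there at a start; the rules pass over those that are not, and their reading is None.
At some moment in a run one of stick1, stick2, stick3, stick4, stick5 may be knocked a few centimetres aside while the robot is not near it.
Once in a run the grip may slacken for a moment while it holds something.
It also fails if it takes over 210 s, if anything falls off the work surface, if the arm or the gripper's body presses on something with over 40 N, if the wrist force passes 120 N, or if a joint passes its speed limit or range.

ROBOT

A 6-joint arm with a two-finger parallel gripper is mounted at the origin on the work surface. World frame = base frame: x ahead of the robot, y to its left, z up, the work surface at z = 0. Lengths are in m, angles in degrees, forces in N, time in s.
With the tool pointing down it reaches from about 0.4 to 0.825 m from the base axis. Payload 7 kg.
Tool frame: the origin (TCP) lies at the very end of the fingers, on their centre line; the grasp point (between the pads) lies 19 mm behind it; z points along the fingers, y is the line along which they close (so a half turn about z gives the same grasp; the last joint's range is limited). The gripper opens to 88 mm and grips with 3 to 60 N. Pads are 19 mm wide; open, the fingers measure 130 mm over their backs; the gripper's body (78 mm by 193 mm) begins 47 mm behind the grasp point.
Start: joints at [-48.81, 20.546, 0.682, 0, -70.136, -16.507], TCP at [0.282, -0.613, 0.227] pointing down, gripper open.
Joint ranges: [-176.03, 176.03], [-82.01, 121.73], [-58.28, 71.71], [-173.87, 95.51], [-174.79, -0.11], [-173.66, 173.66]. Speed limits (degrees/s): [136.94, 136.94, 172.46, 180, 180, 180].

INTERFACE

Orientations are given as [roll, pitch, yaw] about the fixed x, y, z axes, in that order (R = Rz(yaw) Ry(pitch) Rx(roll)).
In Python, from plant import r gives the robot as it stands. The module is installed in compiled form; this text tells all that it offers.
- The arm moves only by the tool jog_arm, never from a script. Its arguments are lists of equal length, an entry for each row: "travel": the shift along the tool's x, y, z each as a share of 50 cm, from -1 to 1, a list of three; "dr": the turn, a rotation vector about the tool's x, y, z each as a share of 360 degrees, from -1 to 1, a list of three; "claw": the opening, from 0 (shut) to 1 (fully open). A call has exactly 10 rows; each row is the pose to reach, as a shift and turn from the pose commanded when the call began, along the tool's axes at that moment, turning the shorter way round; what a row does not reach only later rows make up. A row lasts 1/8 s, in which the tool goes at most 62.5 mm and 10.7 degrees, less where a joint would pass 70% of its speed; a pose out of reach is approached as far as the arm can. A call with a number of a shift or a turn outside -1 to 1 is refused whole. A call with a gripper value outside its range is refused whole. The fingers move at their own pace and stop on an object; "newtons" is the grip in N (left out, the last holds). Time passes only in rows, so rows that repeat a pose let the fingers close, or fill a call up. It gives the time, the measured TCP pose, the force, the opening and the grip force at its end, in the units of the state.
- r.get_state(): the state, without advancing time (a new reading comes with each control period).
- r.capture(name): name is "side" or "top" or "wrist"; returns a dict with "pixels" (480x640x3 uint8, red, green, blue), "range_z" (480x640 float32, m along the optical axis (not along the pixel's ray), 0 where there is no reading), "fx", "fy", "cx", "cy" (pixels), "position" and "attitude" of the camera in the world; the wrist camera has in their place "hand_eye" (4x4, takes a point from camera to tool coordinates, whose origin is the TCP and whose axes are the flange's). Camera axes: x right, y up, looking along -z (the intrinsics and any distortion apply to the point x, -y, -z); pixel columns grow to the right and rows downward; lengths in m; the calibration is good to about 2 mm. The wrist camera is an equidistant fisheye: a pixel r from the principal point sees the ray r / f radians off the axis. A picture is of the moment at which its call begins: read the wrist's pose just before it.
- r.close_job(): hands the job in; it is judged then, once.
Trained networks look in the newest picture that a camera, given by its name, has taken for a name from the list of things; names that differ only in an ending like _2 or _b are one class to them, and where a whole thing is asked for, a point or a joint stands for the part that bears it (a point fixed in the world has none). Each returns a list of dicts, best first, with "conf" (0 to 1); they miss things now and then, are a little off and sometimes report something else, mostly with a low value. They report only what shows in the picture. A call takes as long as a camera call. They do not tell look-alikes from the thing itself.
- r.boxes_of(name, camera): "extent" ([left, top, right, bottom] in pixels, round what is visible of it).
- r.regions_of(name, camera): "pixels" (480x640 bool, what is visible of it) and "extent" ([left, top, right, bottom] in pixels, round what is visible of it).
- r.tip_of(name, camera): "at" ([column, row] in pixels: a listed point, or the origin of a listed thing).
The state is a dict: "time_s": time; "joints": joint angles; "qd": joint speeds; "joint_torque": joint torques, N m; "tcp_pos": TCP position; "eef_rot": TCP orientation; "contact_force": force on the tool from outside, world axes, zero at the start; "moment": the same for the moment, N m; "gripper_width": finger opening in m; "gripper_force": force on a finger pad.
Only numpy, scipy, OpenCV 4.12 (cv2) and the standard library are available. Lean on these libraries where they do the work, as an engineer would, in place of code of your own. Each camera call takes 0.05 s, during which the arm holds its last target. There are 200 camera calls.

## Working session

There is one attempt and no reset: what is moved stays moved. The work goes in short steps, Python scripts to look and compute and a tool call to move; the robot and the scene stay as the last step left them, time stands still between calls to the robot, and variables do not carry over. Pictures are saved under pics/ and viewed, at most 14 in all, crops included, and the job is handed in when it is done.

Besides the shell and the picture viewer there is one more tool, called after ">>>" as a command line: name --argument value ..., lists and objects as JSON in quotes. jog_arm: Moves the arm, as the interface text tells. Its arguments: {"type":"object","properties":{"travel":{"type":"array"},"dr":{"type":"array"},"claw":{"type":"array"},"newtons":{"type":"number"}},"required":["travel","dr","claw"]}

```bash
mkdir -p pics; ls; cat > h.py <<'E'
import numpy as np, cv2
from scipy.spatial.transform import Rotation as R
from plant import r
def cap(n,save=None):
    c=r.capture(n)
    if save: cv2.imwrite('pics/'+save,c['pixels'][...,::-1])
    return c
E
python3 - <<'E'
from h import *
s=r.get_state(); print({k:np.round(v,3) for k,v in s.items()})
for n in('top','side'):
    c=cap(n,n+'0.png'); print(n,{k:np.round(v,4) for k,v in c.items() if k not in('pixels','range_z')})
    for t in ['carrier','hook1','hook5','bail','stick1_mid','stick1_eye','disc_ingot','block_ingot']:
        print(t,[(np.round(d['at']),round(d['conf'],2)) for d in r.tip_of(t,n)])
E
```

```text
pics
{'time_s': np.float64(0.0), 'joints': array([-4.8810e+01,  2.0592e+01,  6.3500e-01, -2.2000e-02, -7.0136e+01,
       -1.6507e+01]), 'qd': array([ 0.058, -0.1  , -0.003, -0.066, -0.018,  0.119]), 'joint_torque': array([ 2.0000e-03, -5.8271e+01,  2.9305e+01,  6.9970e+00,  7.0000e-03,
       -0.0000e+00]), 'tcp_pos': array([ 0.282, -0.613,  0.226]), 'eef_rot': array([ 1.79905e+02, -7.00000e-03, -1.55324e+02]), 'contact_force': array([-0.198,  0.052,  0.613]), 'moment': array([-0.034, -0.003, -0.034]), 'gripper_force': np.float64(0.0), 'gripper_width': np.float64(0.088)}
top {'fx': np.float64(559.6142), 'fy': np.float64(559.6142), 'cx': np.float64(311.417), 'cy': np.float64(241.4305), 'position': array([0.3243, 0.0965, 1.3313]), 'attitude': array([  9.4039,   0.1476, -90.7275])}
carrier [(array([281., 231.]), 0.77)]
hook1 [(array([336., 262.]), 0.92), (array([248., 258.]), 0.8), (array([218., 254.]), 0.65), (array([278., 257.]), 0.62)]
hook5 [(array([336., 262.]), 0.92), (array([248., 258.]), 0.8), (array([218., 254.]), 0.65), (array([278., 257.]), 0.62)]Traceback (most recent call last):
  File "<stdin>", line 6, in <module>
ValueError: it knows: block_ingot, carrier, disc_ingot, hook, stick1_eye, stick1_mid, stick2_eye, stick2_mid, stick3_eye, stick3_mid, stick4_eye, stick4_mid, stick5_eye, stick5_mid
```

```bash
cat >> h.py <<'E'
def T(c):
    if 'hand_eye' in c: raise ValueError
    return R.from_euler('xyz',c['attitude'],degrees=True).as_matrix(), np.array(c['position'])
def ray(c,px):
    M,p=T(c); u=(np.array(px,float)-[c['cx'],c['cy']])/c['fx']
    return M@np.array([u[0],-u[1],-1]),p
def atz(c,px,z):
    d,p=ray(c,px); return p+d*(z-p[2])/d[2]
def proj(c,P):
    M,p=T(c); q=(np.atleast_2d(P)-p)@M
    return np.c_[c['cx']-c['fx']*q[:,0]/q[:,2], c['cy']+c['fx']*q[:,1]/q[:,2]]
E
python3 - <<'E'
from h import *
for n in('top','side'):
    c=cap(n,n+'0.png')
    for t in ['carrier','hook']+['stick%d_%s'%(i,e) for i in range(1,6) for e in('mid','eye')]+['disc_ingot','block_ingot']:
        z=.006 if t=='hook' else .007 if 'stick' in t else 0
        print(n,t,[(np.round(d['at']).tolist(),round(d['conf'],2),np.round(atz(c,d['at'],z),3)[:2].tolist()) for d in r.tip_of(t,n)])
E
```

```text
top carrier [([509.0, 289.0], 0.6, [0.425, -0.37]), ([279.0, 234.0], 0.57, [0.563, 0.175]), ([462.0, 314.0], 0.25, [0.366, -0.255])]
top hook [([219.0, 256.0], 0.94, [0.512, 0.319]), ([309.0, 258.0], 0.79, [0.503, 0.104]), ([277.0, 260.0], 0.79, [0.501, 0.18]), ([335.0, 260.0], 0.66, [0.497, 0.042]), ([248.0, 260.0], 0.58, [0.502, 0.25])]
top stick1_mid [([423.0, 224.0], 0.74, [0.582, -0.172]), ([479.0, 169.0], 0.74, [0.718, -0.316])]
top stick1_eye [([427.0, 247.0], 0.68, [0.526, -0.179])]
top stick2_mid [([349.0, 332.0], 0.7, [0.329, 0.013]), ([409.0, 284.0], 0.69, [0.438, -0.133]), ([477.0, 234.0], 0.62, [0.558, -0.301])]
top stick2_eye [([500.0, 243.0], 0.98, [0.533, -0.354]), ([420.0, 305.0], 0.82, [0.389, -0.158]), ([326.0, 319.0], 0.76, [0.359, 0.066]), ([507.0, 287.0], 0.32, [0.428, -0.363])]
top stick3_mid [([454.0, 289.0], 0.7, [0.425, -0.24])]
top stick3_eye [([462.0, 314.0], 0.92, [0.366, -0.255])]
top stick4_mid [([509.0, 291.0], 0.89, [0.418, -0.367]), ([276.0, 260.0], 0.4, [0.501, 0.182]), ([247.0, 259.0], 0.17, [0.502, 0.251])]
top stick4_eye [([510.0, 314.0], 0.64, [
[... 784 characters left out ...]
e stick2_mid [([384.0, 210.0], 0.76, [0.447, -0.129]), ([423.0, 258.0], 0.75, [0.331, 0.01]), ([355.0, 165.0], 0.54, [0.559, -0.297])]
side stick2_eye [([407.0, 208.0], 0.91, [0.392, -0.151]), ([405.0, 274.0], 0.85, [0.364, 0.069]), ([366.0, 155.0], 0.77, [0.539, -0.353])]
side stick3_mid [([399.0, 182.0], 0.67, [0.427, -0.252])]
side stick3_eye [([419.0, 185.0], 0.72, [0.372, -0.254]), ([338.0, 274.0], 0.54, [0.506, 0.11]), ([318.0, 331.0], 0.48, [0.508, 0.264])]
side stick4_mid [([403.0, 161.0], 0.67, [0.431, -0.351])]
side stick4_eye [([424.0, 164.0], 0.57, [0.372, -0.355])]
side stick5_mid []
side stick5_eye []
side disc_ingot [([281.0, 188.0], 0.68, [0.733, -0.151])]
side block_ingot []
```

View pics/top0.png

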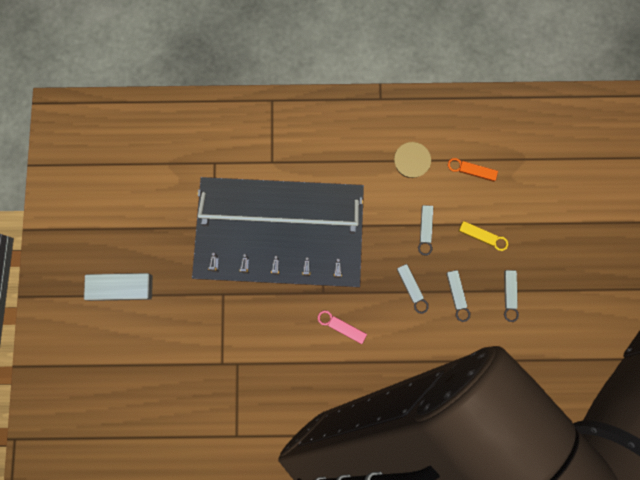

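View pics/side0.png

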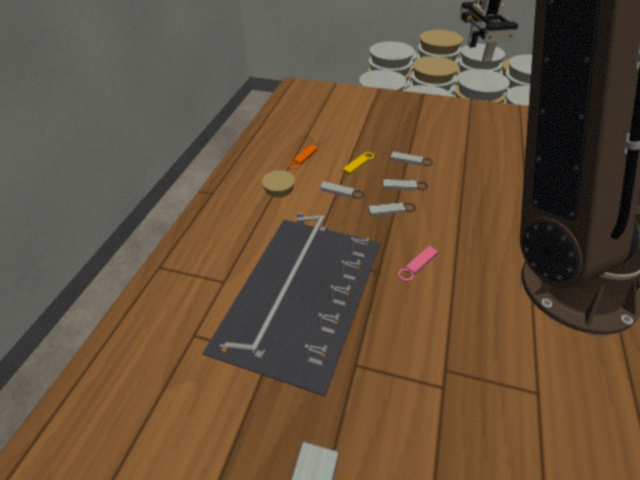

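The grey sticks, by top pixel, are A (427,227), B (412,288), C (458,290) and D (511,290). The look-alikes are orange (473,169), yellow (484,236) and pink (342,327), and the block at (118,287) and disc at (412,160) are bystanders. I'll take the four grey ones, measure them and check them in a crop.

```bash
cat >> h.py <<'E'
def outline(c,mask,z):
    cn=max(cv2.findContours(mask.astype(np.uint8),cv2.RETR_EXTERNAL,cv2.CHAIN_APPROX_NONE)[0],key=cv2.contourArea)[:,0]
    return np.array([atz(c,p,z)[:2] for p in cn])
def sticks(c,zt=.014):
    """grey sticks in a fixed camera: bar centre, yaw of x (eye->tail) in deg, from the bar's colour and ring's darkness"""
    im=c['pixels']; hsv=cv2.cvtColor(im,cv2.COLOR_RGB2HSV)
    m=((hsv[...,1]<60)&(hsv[...,2]>120)).astype(np.uint8)
    n,l,st,ce=cv2.connectedComponentsWithStats(m); out=[]
    for i in range(1,n):
        if not 60<st[i,4]<1500: continue
        ys,xs=np.nonzero(l==i); W=np.array([atz(c,p,zt)[:2] for p in np.c_[xs,ys]])
        (cx,cy),(a,b),an=cv2.minAreaRect((W*1000).astype(np.float32))
        L,S=max(a,b),min(a,b)
        if not(60<L<115 and 12<S<45): continue
        m0=W.mean(0); v=np.linalg.svd(W-m0,full_matrices=False)[2][0]
        e=[]
        for s in(1,-1):
            px=proj(c,[*(m0-s*v*.059),.007])[0]; x,y=px.round().astype(int)
            e.append(im[y-8:y+9,x-8:x+9].astype(float).max(2).min() if 8<y<470 and 8<x<630 else 999)
        s=1 if e[0]<e[1] else -1
        out.append((m0,np.degrees(np.arctan2(*(s*v)[::-1])),round(L),round(S),np.round(ce[i]).tolist(),e))
    return out
E
python3 - <<'E'
from h import *
cs={n:cap(n) for n in('top','side')}
for n,c in cs.items():
    for s in sticks(c): print(n,np.round(s[0],4),np.round(s[1],1),s[2:])
    d=r.regions_of('carrier',n)
    for q in d[:2]:
        W=outline(c,q['pixels'],.006); print('carrier',q['conf'],np.round(cv2.minAreaRect((W*1000).astype(np.float32)),2) if 0 else cv2.minAreaRect((W*1000).astype(np.float32)))
    im=c['pixels'].astype(int); m=((im.max(2)<75)&(im.max(2)-im.min(2)<18)).astype(np.uint8)
    m=cv2.morphologyEx(m,cv2.MORPH_CLOSE,np.ones((9,9)))
    P=proj(c,[.57,.176,.006])[0].astype(int); l=cv2.connectedComponents(m)[1]
    mm=l==l[P[1],P[0]+5]; print(mm.sum()); W=outline(c,mm,.006); print(cv2.minAreaRect((W*1000).astype(np.float32)))
c=cs['top']; im=c['pixels'][:,:,::-1].copy()
a=cv2.resize(im[170:360,180:370],None,fx=3,fy=3); b=cv2.resize(im[140:330,390:530],None,fx=3,fy=3)
cv2.imwrite('pics/crop1.png',cv2.resize(np.hstack([a,b]),None,fx=.8,fy=.8,interpolation=cv2.INTER_AREA))
E
```

```text
top [ 0.5827 -0.1791] -5.0 (90, 27, [426.0, 223.0], [np.float64(123.0), np.float64(69.0)])
top [ 0.4399 -0.1339] 23.9 (90, 27, [410.0, 283.0], [np.float64(111.0), np.float64(69.0)])
top [ 0.4243 -0.2432] 11.3 (90, 27, [457.0, 289.0], [np.float64(97.0), np.float64(68.0)])
top [ 0.4235 -0.3707] -3.5 (90, 24, [511.0, 289.0], [np.float64(81.0), np.float64(65.0)])
carrier 0.91 ((570.4606323242188, 178.91818237304688), (406.3549499511719, 252.09347534179688), 86.54644775390625)
14308
((570.5883178710938, 176.74977111816406), (397.37005615234375, 246.86529541015625), 86.28160858154297)
side [ 0.4242 -0.3682] -2.7 (89, 28, [406.0, 156.0], [np.float64(79.0), np.float64(72.0)])
side [ 0.4238 -0.2408] 10.8 (89, 28, [400.0, 183.0], [np.float64(80.0), np.float64(69.0)])
side [ 0.5825 -0.1763] -4.9 (88, 27, [337.0, 187.0], [np.float64(82.0), np.float64(66.0)])
side [ 0.4416 -0.1309] 23.8 (89, 28, [386.0, 207.0], [np.float64(70.0), np.float64(80.0)])
carrier 0.97 ((569.3214111328125, 158.52130126953125), (444.9262390136719, 251.51243591308594), 86.38728332519531)
17703
((570.52392578125, 174.80072021484375), (408.0296630859375, 248.5400390625), 86.22906494140625)
```

View pics/crop1.png

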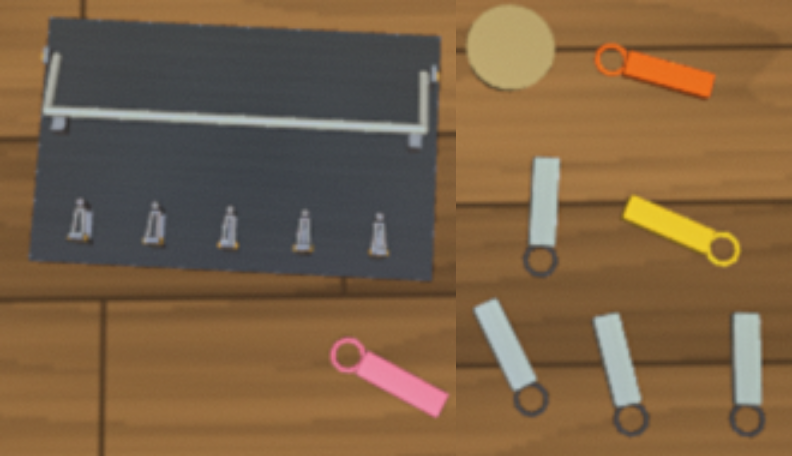

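The crop confirms the four grey sticks, with their eyes towards the robot and no look-alike among them. The bail is low, near its cradles. Next I'll get the bail angle and write the move helper.

```bash
cat >> h.py <<'E'
C0=np.array([.5705,.1763,0.]); CY=-3.7
def car(x,y,z): return C0+R.from_euler('z',CY,degrees=True).apply(np.array([x,y,z])/1000)
def st():
    s=r.get_state(); print('t',round(float(s['time_s']),2),'tcp',np.round(s['tcp_pos'],4),'rot',np.round(s['eef_rot'],2),'F',np.round(s['contact_force'],1),'w',round(float(s['gripper_width']),4),'gf',round(float(s['gripper_force']),1)); return s
def go(pos,yaw,frm=None):
    """share rows to reach pos [m], yaw from the present (or given (pos,yaw)) commanded pose"""
    if frm is None:
        s=r.get_state(); p0=np.array(s['tcp_pos']); y0=s['eef_rot'][2]
    else: p0,y0=np.array(frm[0]),frm[1]
    M=R.from_euler('xyz',[180,0,y0],degrees=True)
    d=M.inv().apply(np.array(pos)-p0)/.5; t=-((yaw-y0+180)%360-180)/360
    print('travel',np.round(d,4).tolist(),'drz',round(t,4),'mm',round(float(np.linalg.norm(d)*500)))
E
python3 - <<'E'
from h import *
for n,z in(('top',0),('side',0)):
    c=cap(n); im=c['pixels'].astype(int); g=im.min(2)
    for v in np.arange(0,2.1,.1):
        # mean brightness along bar hypothetically at v (bar highlights)
        P=np.array([car(75-63*np.cos(v),y,36+63*np.sin(v)+3) for y in range(-150,151,10)])
        q=proj(c,P).round().astype(int); print(round(v,1),int(g[q[:,1],q[:,0]].mean()),end=' | ')
    print()
st(); go([.5,0,.25],-93.7); 
E
```

```text
0.0 62 | 0.1 65 | 0.2 95 | 0.3 166 | 0.4 182 | 0.5 119 | 0.6 64 | 0.7 66 | 0.8 67 | 0.9 67 | 1.0 67 | 1.1 67 | 1.2 67 | 1.3 68 | 1.4 67 | 1.5 69 | 1.6 68 | 1.7 68 | 1.8 68 | 1.9 67 | 2.0 66 | 
0.0 61 | 0.1 62 | 0.2 71 | 0.3 121 | 0.4 145 | 0.5 83 | 0.6 61 | 0.7 62 | 0.8 64 | 0.9 63 | 1.0 64 | 1.1 64 | 1.2 64 | 1.3 62 | 1.4 61 | 1.5 60 | 1.6 63 | 1.7 56 | 1.8 55 | 1.9 54 | 2.0 53 | 
t 2.0 tcp [ 0.2818 -0.6133  0.2266] rot [-180.      0.   -155.32] F [-1.1 -0.2  0.5] w 0.0872 gf 0.0
travel [-0.9087, 0.9324, -0.0469] drz -0.1712 mm 651
```

```bash
python3 - <<'E'
from h import *
v=.37; b=car(75-63*np.cos(v),0,36+63*np.sin(v)); print(b)
go(b+[0,0,.1],-93.7)
E
```

```text
[0.58672948 0.17525049 0.05878177]
travel [-1.2127, 1.1784, 0.1356] drz -0.1712 mm 848
```

>>> jog_arm --travel '[[-0.9,0.88,0.05],[-0.9,0.88,0.05],[-0.9,0.88,0.05],[-0.9,0.88,0.05],[-0.9,0.88,0.05],[-0.9,0.88,0.05],[-0.9,0.88,0.05],[-0.9,0.88,0.05],[-0.9,0.88,0.05],[-0.9,0.88,0.05]]' --dr '[[0,0,-0.1712],[0,0,-0.1712],[0,0,-0.1712],[0,0,-0.1712],[0,0,-0.1712],[0,0,-0.1712],[0,0,-0.1712],[0,0,-0.1712],[0,0,-0.1712],[0,0,-0.1712]]' --claw '[0.6,0.6,0.6,0.6,0.6,0.6,0.6,0.6,0.6,0.6]' --newtons 10

```text
time_s: 3.25
tcp_pos: [0.5058, -0.028, 0.2022]
eef_rot: [-179.9, 0.0, -93.7]
contact_force: [0.9, -0.9, 0.1]
gripper_width: 0.0525
gripper_force: 0.0
```

```bash
python3 - <<'E'
from h import *
s=st(); print(s['joints'])
v=.37; b=car(75-63*np.cos(v),0,36+63*np.sin(v))
go(b+[0,0,.08],-93.7)
E
```

```text
t 3.25 tcp [ 0.5058 -0.028   0.2022] rot [-1.7993e+02  2.0000e-02 -9.3660e+01] F [ 0.9 -0.9  0.1] w 0.0525 gf 0.0
[ 1.90877456e+01  5.60886679e+00 -2.23387521e+01  1.21092995e-02
 -6.19800804e+01 -2.27551956e+01]
travel [-0.416, -0.1356, 0.1269] drz 0.0001 mm 228
```

>>> jog_arm --travel '[[-0.416,-0.1356,0.127],[-0.416,-0.1356,0.127],[-0.416,-0.1356,0.127],[-0.416,-0.1356,0.127],[-0.416,-0.1356,0.18],[-0.416,-0.1356,0.24],[-0.416,-0.1356,0.29],[-0.416,-0.1356,0.325],[-0.416,-0.1356,0.325],[-0.416,-0.1356,0.325]]' --dr '[[0,0,0],[0,0,0],[0,0,0],[0,0,0],[0,0,0],[0,0,0],[0,0,0],[0,0,0],[0,0,0],[0,0,0]]' --claw '[0.6,0.6,0.6,0.6,0.6,0.6,0.6,0.6,0.6,0.6]'

```text
time_s: 4.5
tcp_pos: [0.587, 0.1733, 0.0402]
eef_rot: [-179.9, 0.0, -93.7]
contact_force: [-0.5, -2.0, 0.7]
gripper_width: 0.0525
gripper_force: 0.0
```

```bash
python3 - <<'E'
from h import *
s=st(); c=cap('wrist','w1.png'); print(np.round(c['hand_eye'],3).tolist(),c['fx'],c['cx'],c['cy'])
E
```

```text
t 4.5 tcp [0.587  0.1733 0.0402] rot [-1.7993e+02  3.0000e-02 -9.3680e+01] F [-0.5 -2.   0.7] w 0.0525 gf 0.0
[[0.002, 0.959, 0.282, 0.077], [1.0, -0.002, -0.001, 0.0], [0.0, 0.282, -0.959, -0.157], [0.0, 0.0, 0.0, 1.0]] 371.64829954431775 318.8262718269394 240.60812921393432
```

View pics/w1.png

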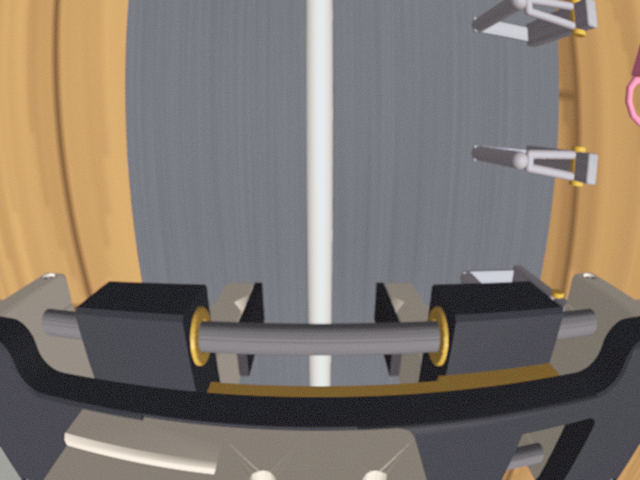

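>>> jog_arm --travel '[[0,0,0],[0,0,0],[0,0,0],[0,0,0],[0,0,0],[0,0,0],[0,0,0],[0,0,0],[0,0,0],[0,0,0]]' --dr '[[0,0,0],[0,0,0],[0,0,0],[0,0,0],[0,0,0],[0,0,0],[0,0,0],[0,0,0],[0,0,0],[0,0,0]]' --claw '[0,0,0,0,0,0,0,0,0,0]' --newtons 10

```text
time_s: 5.8
tcp_pos: [0.5868, 0.1731, 0.0393]
eef_rot: [-180.0, 0.0, -93.7]
contact_force: [5.1, -1.5, -2.4]
gripper_width: 0.0098
gripper_force: 10.0
```

>>> jog_arm --travel '[[0,-0.0068,-0.0148],[0,-0.021,-0.0356],[0,-0.039,-0.053],[0,-0.06,-0.0667],[0,-0.0838,-0.0758],[0,-0.1085,-0.08],[0,-0.1274,-0.08],[0,-0.146,-0.077],[0,-0.158,-0.0736],[0,-0.17,-0.069]]' --dr '[[0,0,0],[0,0,0],[0,0,0],[0,0,0],[0,0,0],[0,0,0],[0,0,0],[0,0,0],[0,0,0],[0,0,0]]' --claw '[0,0,0,0,0,0,0,0,0,0]'

```text
time_s: 7.05
tcp_pos: [0.6712, 0.1674, 0.0732]
eef_rot: [180.0, -0.0, -93.7]
contact_force: [-2.7, -1.0, 1.7]
gripper_width: 0.0094
gripper_force: 10.0
```

```bash
python3 - <<'E'
from h import *
s=st(); print(s['joints']); p=s['tcp_pos']; d=R.from_euler('z',-CY,degrees=True).apply(np.array(p)-C0)*1000; print('in carrier',d, 'v', np.arctan2(d[2]+19-36,75-d[0]))
E
```

```text
t 7.05 tcp [0.6712 0.1674 0.0732] rot [ 1.7996e+02 -2.0000e-02 -9.3700e+01] F [-2.7 -1.   1.7] w 0.0094 gf 10.0
[ 3.00976736e+01  2.89330557e+01 -7.30480682e+00 -9.05004356e-03
 -5.38081550e+01 -3.37897603e+01]
in carrier [101.0598603   -2.37544378  73.19437636] v 2.0050216120222033
```

>>> jog_arm --travel '[[0,0,0],[0,0,0],[0,0,0],[0,0,-0.05],[0,0,-0.15],[0,0,-0.25],[0,0,-0.25],[0,0,-0.25],[0,0,-0.25],[0,0,-0.25]]' --dr '[[0,0,0],[0,0,0],[0,0,0],[0,0,0],[0,0,0],[0,0,0],[0,0,0.05],[0,0,0.1],[0,0,0.15],[0,0,0.2]]' --claw '[0.5,0.5,0.5,0.5,0.5,0.5,0.5,0.5,0.5,0.5]'

```text
time_s: 8.3
tcp_pos: [0.6711, 0.1678, 0.199]
eef_rot: [-180.0, 0.0, -137.0]
contact_force: [-0.9, 0.5, -0.8]
gripper_width: 0.0438
gripper_force: 0.0
```

```bash
python3 - <<'E'
from h import *
s=st(); print(s['joints'])
for n in('top','side'):
    c=cap(n); g=c['pixels'].astype(int).min(2)
    for q in sticks(c): print(n,np.round(q[0],4),np.round(q[1],1),q[2:])
    print([(round(v,2),int(g[tuple(proj(c,np.array([car(75-63*np.cos(v),y,36+63*np.sin(v)+3) for y in range(-150,151,10)])).round().astype(int).T[::-1])].mean())) for v in np.arange(1.7,2.2,.1)])
m,y=np.array([.5826,-.178]),-5
u=np.array([np.cos(np.radians(y)),np.sin(np.radians(y))])
go([*(m-.015*u),.1],y+180)
E
```

```text
t 8.3 tcp [0.6711 0.1678 0.199 ] rot [-1.7999e+02  4.0000e-02 -1.3700e+02] F [-0.9  0.5 -0.8] w 0.0438 gf 0.0
[ 3.01344356e+01  2.30170700e+01  7.83133961e-01  1.11689037e-03
 -6.77294191e+01 -7.71350266e+01]
top [0.8022 0.1259] -18.2 (61, 27, [298.0, 138.0], [np.float64(43.0), np.float64(25.0)])
top [0.7037 0.3363] -90.0 (78, 20, [212.0, 177.0], [np.float64(29.0), np.float64(44.0)])
top [ 0.5819 -0.1785] -5.4 (90, 28, [426.0, 224.0], [np.float64(134.0), np.float64(81.0)])
top [ 0.4403 -0.1335] 24.0 (92, 28, [410.0, 283.0], [np.float64(131.0), np.float64(82.0)])
top [ 0.4239 -0.2426] 10.9 (92, 28, [457.0, 289.0], [np.float64(113.0), np.float64(81.0)])
top [ 0.4237 -0.3704] -3.4 (90, 28, [511.0, 289.0], [np.float64(97.0), np.float64(77.0)])
[(np.float64(1.7), 71), (np.float64(1.8), 69), (np.float64(1.9), 87), (np.float64(2.0), 151), (np.float64(2.1), 111), (np.float64(2.2), 65)]
side [ 0.4242 -0.3678] -3.0 (89, 29, [406.0, 156.0], [np.float64(83.0), np.float64(77.0)])
side [ 0.4245 -0.2404] 10.9 (89, 29, [400.0, 183.0], [np.float64(83.0), np.float64(76.0)])
side [ 0.5824 -0.1761] -4.9 (88, 28, [337.0, 188.0], [np.float64(87.0), np.float64(73.0)])
side [ 0.4411 -0.1311] 24.0 (89, 28, [386.0, 207.0], [np.float64(74.0), np.float64(85.0)])
[(np.float64(1.7), 60), (np.float64(1.8), 58), (np.float64(1.9), 102), (np.float64(2.0), 149), (np.float64(2.1), 126), (np.float64(2.2), 72)]
travel [0.6224, -0.3604, 0.198] drz 0.1339 mm 373
```

>>> jog_arm --travel '[[0.6224,-0.3604,0.1],[0.6224,-0.3604,0.1],[0.6224,-0.3604,0.1],[0.6224,-0.3604,0.198],[0.6224,-0.3604,0.198],[0.6224,-0.3604,0.198],[0.6224,-0.3604,0.198],[0.6224,-0.3604,0.198],[0.6224,-0.3604,0.198],[0.6224,-0.3604,0.198]]' --dr '[[0,0,0.1339],[0,0,0.1339],[0,0,0.1339],[0,0,0.1339],[0,0,0.1339],[0,0,0.1339],[0,0,0.1339],[0,0,0.1339],[0,0,0.1339],[0,0,0.1339]]' --claw '[0.6,0.6,0.6,0.6,0.6,0.6,0.6,0.6,0.6,0.6]'

```text
time_s: 9.65
tcp_pos: [0.5692, -0.176, 0.1003]
eef_rot: [180.0, 0.1, 175.3]
contact_force: [0.2, 0.5, -0.5]
gripper_width: 0.0526
gripper_force: 0.0
```

```bash
python3 - <<'E'
from h import *
s=st(); c=cap('wrist','w2.png')
go([.5676,-.1766,.004],174.9)
E
```

```text
t 9.65 tcp [ 0.5692 -0.176   0.1003] rot [1.7999e+02 7.0000e-02 1.7528e+02] F [ 0.2  0.5 -0.5] w 0.0526 gf 0.0
travel [0.0029, -0.0013, 0.1925] drz 0.001 mm 96
```

View pics/w2.png

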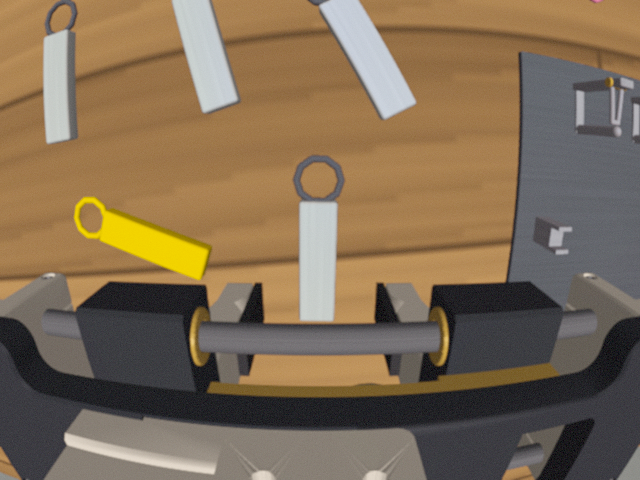

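>>> jog_arm --travel '[[0.003,-0.001,0.06],[0.003,-0.001,0.12],[0.003,-0.001,0.17],[0.003,-0.001,0.192],[0.003,-0.001,0.192],[0.003,-0.001,0.192],[0.003,-0.001,0.192],[0.003,-0.001,0.192],[0.003,-0.001,0.192],[0.003,-0.001,0.192]]' --dr '[[0,0,0],[0,0,0],[0,0,0],[0,0,0],[0,0,0],[0,0,0],[0,0,0],[0,0,0],[0,0,0],[0,0,0]]' --claw '[0.6,0.6,0.6,0.6,0.6,0,0,0,0,0]' --newtons 60

```text
time_s: 10.95
tcp_pos: [0.5672, -0.1774, 0.0043]
eef_rot: [180.0, 0.0, 175.1]
contact_force: [-1.4, 1.0, 5.4]
gripper_width: 0.026
gripper_force: 6.0
```

>>> jog_arm --travel '[[0,0,0],[0,0,0],[0,0,0],[0,0,-0.03],[0,0,-0.09],[0,0,-0.15],[0,0,-0.22],[0,0,-0.22],[0,0,-0.22],[0,0,-0.22]]' --dr '[[0,0,0],[0,0,0],[0,0,0],[0,0,0],[0,0,0],[0,0,0],[0,0,0],[0,0,0],[0,0,0],[0,0,0]]' --claw '[0,0,0,0,0,0,0,0,0,0]'

```text
time_s: 12.2
tcp_pos: [0.5661, -0.1774, 0.1128]
eef_rot: [180.0, -0.1, 175.1]
contact_force: [0.6, 0.3, -1.3]
gripper_width: 0.0249
gripper_force: 60.0
```

```bash
cat >> h.py <<'E'
def wray(c,px):
    """unit ray of a wrist pixel in tool frame, and its origin"""
    H=np.array(c['hand_eye']); u=np.array(px,float)-[c['cx'],c['cy']]; rr=np.hypot(*u); th=rr/c['fx']
    d=np.array([u[0]/rr*np.sin(th),-u[1]/rr*np.sin(th),-np.cos(th)]); return H[:3,:3]@d,H[:3,3]
def wtool(c,px,zt):
    d,p=wray(c,px); return p+d*(zt-p[2])/d[2]
def wpix(c,P):
    H=np.array(c['hand_eye']); q=H[:3,:3].T@(np.array(P)-H[:3,3]); th=np.arctan2(np.hypot(q[0],q[1]),-q[2]); k=c['fx']*th/np.hypot(q[0],q[1])
    return np.array([c['cx']+k*q[0],c['cy']-k*q[1]])
def held(save=None):
    """held eye in tool frame, (mm), assuming bar mid-plane 3 mm behind TCP"""
    st(); c=cap('wrist',save)
    for k in range(1,6):
        for d in r.tip_of('stick%d_eye'%k,'wrist')[:2]:
            e=wtool(c,d['at'],-.003)
            if abs(e[1])<.02 and .02<e[0]<.07: print('eye',k,round(d['conf'],2),np.round(d['at']),np.round(e*1000,1))
    return c
E
python3 - <<'E'
from h import *
c=held('w3.png')
for x in(44,): print(wpix(c,[x/1000,0,-.003]))
e=car(-70+4,144,0); y=np.radians(CY); u=np.array([np.cos(y),np.sin(y)])
go([*(e[:2]+.044*u),.1],CY+180); print(r.get_state()['joints'])
E
```

```text
t 12.2 tcp [ 0.5661 -0.1774  0.1128] rot [ 1.8000e+02 -1.1000e-01  1.7512e+02] F [ 0.6  0.3 -1.3] w 0.0249 gf 60.0
[320.71821657 211.03271856]
travel [0.1024, 0.9925, 0.0266] drz -0.0032 mm 499
[ 1.46080597e+00  1.85356538e+01 -1.82832477e+01 -1.64805326e-03
 -5.32272443e+01 -9.63214237e+01]
```

View pics/w3.png

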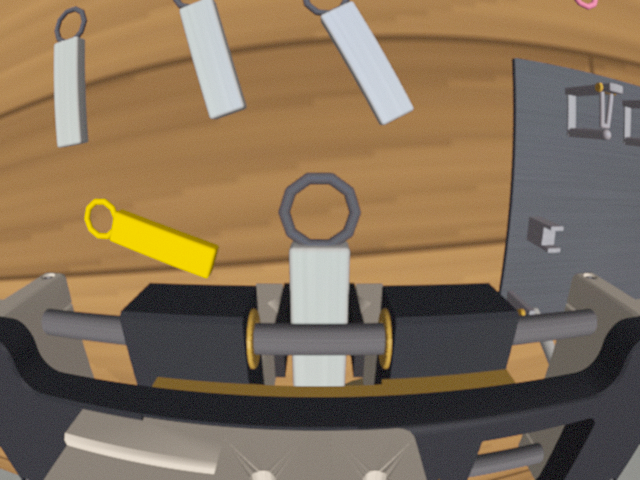

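>>> jog_arm --travel '[[0.1024,0.9925,0.027],[0.1024,0.9925,0.027],[0.1024,0.9925,0.027],[0.1024,0.9925,0.027],[0.1024,0.9925,0.027],[0.1024,0.9925,0.027],[0.1024,0.9925,0.027],[0.1024,0.9925,0.027],[0.1024,0.9925,0.027],[0.1024,0.9925,0.027]]' --dr '[[0,0,-0.0032],[0,0,-0.0032],[0,0,-0.0032],[0,0,-0.0032],[0,0,-0.0032],[0,0,-0.0032],[0,0,-0.0032],[0,0,-0.0032],[0,0,-0.0032],[0,0,-0.0032]]' --claw '[0,0,0,0,0,0,0,0,0,0]'

```text
time_s: 13.75
tcp_pos: [0.5575, 0.3214, 0.0997]
eef_rot: [-179.9, -0.0, 176.3]
contact_force: [0.7, -0.6, -1.3]
gripper_width: 0.0253
gripper_force: 60.0
```

```bash
cat >> h.py <<'E'
def hookview(n,save=None):
    """overlay predicted nose tip and foot of hook n in the wrist picture; gives move to put eye (44 mm ahead) 4 mm beyond the nose"""
    s=st(); c=cap('wrist'); im=c['pixels'][...,::-1].copy()
    M=R.from_euler('xyz',s['eef_rot'],degrees=True)
    for z,col in((56,(0,0,255)),(6,(0,255,0))):
        q=wpix(c,M.inv().apply(car(-70,-216+72*n,z)-s['tcp_pos'])); print('nose z',z,np.round(q,1)); cv2.drawMarker(im,tuple(int(v) for v in q.round()),col,cv2.MARKER_CROSS,9,1)
    q=wpix(c,[.044,0,-.003]); cv2.drawMarker(im,tuple(int(v) for v in q.round()),(255,0,255),cv2.MARKER_CROSS,9,1); print('eye',np.round(q,1))
    for d in r.tip_of('hook','wrist'): print('hook foot',np.round(d['at']),round(d['conf'],2))
    if save: cv2.imwrite('pics/'+save,cv2.resize(im[60:300,170:470],None,fx=2.5,fy=2.5,interpolation=cv2.INTER_CUBIC))
    e=car(-66,-216+72*n,0); y=np.radians(CY); u=np.array([np.cos(y),np.sin(y)])
    for z in(.1,.010): go([*(e[:2]+.044*u),z],CY+180)
E
python3 - <<'E'
from h import *
hookview(5,'w4.png')
E
```

```text
t 13.75 tcp [0.5575 0.3214 0.0997] rot [-1.7995e+02 -5.0000e-02  1.7634e+02] F [ 0.7 -0.6 -1.3] w 0.0253 gf 60.0
nose z 56 [320.5 187. ]
nose z 6 [320.2 176.7]
eye [320.7 211.1]
hook foot [  3. 193.] 0.9
hook foot [318. 175.] 0.9
hook foot [128. 183.] 0.85
hook foot [215. 179.] 0.77
hook foot [ 55. 188.] 0.67
travel [0.0002, 0.0022, 0.0002] drz -0.0002 mm 1
travel [0.0002, 0.0022, 0.1802] drz -0.0002 mm 90
```

View pics/w4.png

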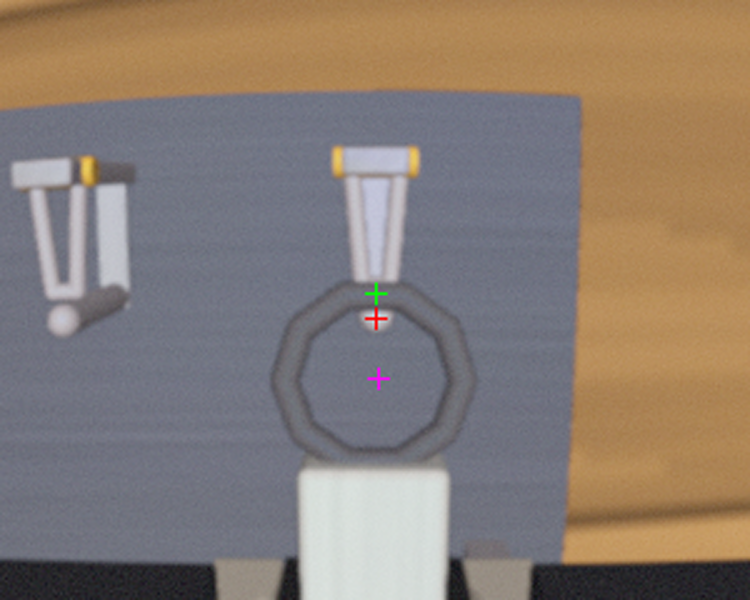

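>>> jog_arm --travel '[[0,0.002,0.04],[0,0.002,0.07],[0,0.002,0.085],[0,0.002,0.1],[0,0.002,0.115],[0,0.002,0.13],[0,0.002,0.145],[0,0.002,0.16],[0,0.002,0.172],[0,0.002,0.178]]' --dr '[[0,0,0],[0,0,0],[0,0,0],[0,0,0],[0,0,0],[0,0,0],[0,0,0],[0,0,0],[0,0,0],[0,0,0]]' --claw '[0,0,0,0,0,0,0,0,0,0]'

```text
time_s: 15.1
tcp_pos: [0.5578, 0.3222, 0.0106]
eef_rot: [-180.0, -0.0, 176.3]
contact_force: [-0.7, 0.6, -0.9]
gripper_width: 0.0253
gripper_force: 60.0
```

```bash
python3 - <<'E'
from h import *
hookview(5,'w5.png')
E
```

```text
t 15.1 tcp [0.5578 0.3222 0.0106] rot [-1.7996e+02 -3.0000e-02  1.7629e+02] F [-0.7  0.6 -0.9] w 0.0253 gf 60.0
nose z 56 [318.8 226.8]
nose z 6 [318.9 199. ]
eye [320.7 211.1]
hook foot [ 53. 208.] 0.95
hook foot [165. 200.] 0.81
hook foot [317. 196.] 0.59
travel [0.0001, -0.0018, -0.1782] drz -0.0 mm 89
travel [0.0001, -0.0018, 0.0018] drz -0.0 mm 1
```

View pics/w5.png

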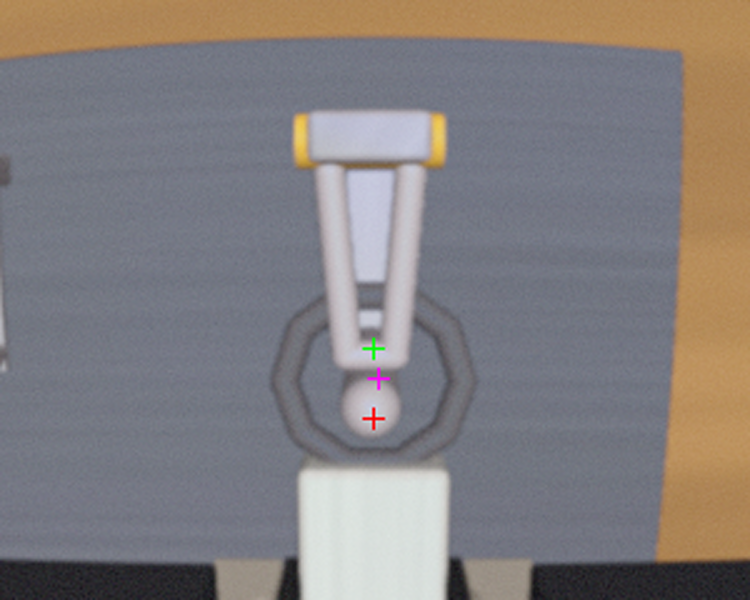

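>>> jog_arm --travel '[[0,0,0],[0,0,0],[0,0,0],[0,0,0],[0,0,-0.04],[0,0,-0.1],[0,0,-0.2],[0,0,-0.25],[0,-0.08,-0.25],[0,-0.2,-0.25]]' --dr '[[0,0,0],[0,0,0],[0,0,0],[0,0,0],[0,0,0],[0,0,0],[0,0,0],[0,0,0],[0,0,0],[0,0,0]]' --claw '[0.45,0.45,0.45,0.45,0.45,0.45,0.45,0.45,0.45,0.45]'

```text
time_s: 16.45
tcp_pos: [0.5516, 0.2227, 0.1366]
eef_rot: [180.0, 0.1, 176.4]
contact_force: [1.0, -1.0, 0.1]
gripper_width: 0.0392
gripper_force: 0.0
```

```bash
cat >> h.py <<'E'
def look(guess=None):
    """all grey sticks (both fixed cameras) on bench/plate; with a guess, the grasp move for the nearest"""
    L=[]
    for n in('top','side'):
        c=cap(n)
        for q in sticks(c):
            if q[2]<80: continue
            L.append((q[0],(q[1]+90)%180-90)); print(n,np.round(q[0],4),np.round(q[1],1),q[2:4])
    if guess is None: return
    N=[q for q in L if np.hypot(*(q[0]-guess))<.07]; m=np.mean([q[0] for q in N],0); y=np.mean([q[1] for q in N]); print('use',np.round(m,4),y)
    u=np.array([np.cos(np.radians(y)),np.sin(np.radians(y))]); p=m-.015*u
    go([*p,.1],y+180); print('grasp xy',np.round(p,4),'yaw',round(y+180,1)); st()
E
python3 - <<'E'
from h import *
look([.4407,-.1323])
E
```

```text
top [0.611 0.254] 122.2 (91, 17)
top [ 0.4403 -0.1338] 23.6 (90, 27)
top [ 0.4241 -0.243 ] 11.0 (92, 27)
top [ 0.4233 -0.3707] -3.9 (90, 26)
use [ 0.4403 -0.1338] 23.57376467864509
travel [0.1984, -0.7313, 0.073] drz -0.0763 mm 381
grasp xy [ 0.4265 -0.1398] yaw 203.6
t 16.55 tcp [0.5502 0.2183 0.1365] rot [-1.7996e+02 -7.0000e-02  1.7612e+02] F [ 0.7  0.5 -0.2] w 0.0395 gf 0.0
```

>>> jog_arm --travel '[[0.198,-0.731,0.02],[0.198,-0.731,0.02],[0.198,-0.731,0.02],[0.198,-0.731,0.02],[0.198,-0.731,0.073],[0.198,-0.731,0.073],[0.198,-0.731,0.073],[0.198,-0.731,0.073],[0.198,-0.731,0.073],[0.198,-0.731,0.073]]' --dr '[[0,0,-0.076],[0,0,-0.076],[0,0,-0.076],[0,0,-0.076],[0,0,-0.076],[0,0,-0.076],[0,0,-0.076],[0,0,-0.076],[0,0,-0.076],[0,0,-0.076]]' --claw '[0.6,0.6,0.6,0.6,0.6,0.6,0.6,0.6,0.6,0.6]'

```text
time_s: 17.8
tcp_pos: [0.4299, -0.1347, 0.1]
eef_rot: [-180.0, 0.0, -156.2]
contact_force: [-0.3, -0.4, 0.1]
gripper_width: 0.053
gripper_force: 0.0
```

```bash
cat >> h.py <<'E'
def gcheck(save=None):
    """bar's light pixels in the wrist picture: lateral offset (mm, tool y) of the bar ahead of the fingers, and its angle"""
    s=st(); c=cap('wrist',save); hsv=cv2.cvtColor(c['pixels'],cv2.COLOR_RGB2HSV); m=(hsv[...,1]<60)&(hsv[...,2]>150)
    zt=s['tcp_pos'][2]-.014; A=[]
    for row in range(215,275,5):
        x=np.nonzero(m[row,240:400])[0]+240
        if len(x)>15: A.append(wtool(c,[x.mean(),row],zt)[:2])
    A=np.array(A)*1000
    if len(A)>3: k=np.polyfit(A[:,0],A[:,1],1); print('bar at y',np.round(np.polyval(k,-5),1),'mm, turn deg',round(np.degrees(k[0]),1))
    for k in range(1,5):
        for d in r.tip_of('stick%d_eye'%k,'wrist')[:3]:
            e=wtool(c,d['at'],s['tcp_pos'][2]-.007)*1000
            if abs(e[1])<25 and 20<e[0]<75: print('eye',round(d['conf'],2),np.round(d['at']),np.round(e,1))
E
python3 - <<'E'
from h import *
gcheck()
go([.4268,-.139,.004],203.6)
E
```

```text
t 17.8 tcp [ 0.4299 -0.1347  0.1   ] rot [-1.7999e+02  4.0000e-02 -1.5624e+02] F [-0.3 -0.4  0.1] w 0.053 gf 0.0
bar at y -3.4 mm, turn deg -0.4
eye 0.65 [313. 173.] [50.3 -4.4 93. ]
travel [0.0076, -0.0048, 0.1916] drz 0.0003 mm 96
```

```bash
python3 - <<'E'
from h import *
gcheck()
go([.4268,-.139,.004],203.6)
E
```

```text
t 18.05 tcp [ 0.4293 -0.1353  0.0998] rot [-1.800e+02  1.000e-02 -1.563e+02] F [-0.5  0.4  0.5] w 0.0523 gf 0.0
bar at y -2.9 mm, turn deg -0.6
eye 0.72 [309. 174.] [49.6 -7.  92.8]
travel [0.007, -0.0042, 0.1916] drz 0.0002 mm 96
```

>>> jog_arm --travel '[[0.01,-0.006,0.06],[0.01,-0.006,0.12],[0.01,-0.006,0.17],[0.01,-0.006,0.192],[0.01,-0.006,0.192],[0.01,-0.006,0.192],[0.01,-0.006,0.192],[0.01,-0.006,0.192],[0.01,-0.006,0.192],[0.01,-0.006,0.192]]' --dr '[[0,0,0],[0,0,0],[0,0,0],[0,0,0],[0,0,0],[0,0,0],[0,0,0],[0,0,0],[0,0,0],[0,0,0]]' --claw '[0.6,0.6,0.6,0.6,0.6,0,0,0,0,0]' --newtons 60

```text
time_s: 19.55
tcp_pos: [0.4261, -0.1404, 0.0043]
eef_rot: [-180.0, 0.0, -156.3]
contact_force: [-1.6, 1.3, 6.5]
gripper_width: 0.0251
gripper_force: 60.0
```

>>> jog_arm --travel '[[0,0,0],[0,0,0],[0,0,0],[0,0,-0.03],[0,0,-0.09],[0,0,-0.15],[0,0,-0.22],[0,0,-0.22],[0,0,-0.22],[0,0,-0.22]]' --dr '[[0,0,0],[0,0,0],[0,0,0],[0,0,0],[0,0,0],[0,0,0],[0,0,0],[0,0,0],[0,0,0],[0,0,0]]' --claw '[0,0,0,0,0,0,0,0,0,0]'

```text
time_s: 20.8
tcp_pos: [0.4249, -0.1405, 0.1127]
eef_rot: [180.0, -0.1, -156.4]
contact_force: [-0.4, -0.2, -1.4]
gripper_width: 0.0251
gripper_force: 60.0
```

```bash
cat >> h.py <<'E'
def ringfit(c):
    """centre of the held eye in tool mm by its dark ring (fit circle to ring-coloured pixels near the expected spot)"""
    im=c['pixels'].astype(int); q=wpix(c,[.044,0,-.003]); best=None
    g=255-cv2.GaussianBlur(im.max(2).astype(np.uint8),(3,3),0)
    for ex in np.arange(34,56,.5):
        for ey in np.arange(-6,6.1,.5):
            a=np.linspace(.6,2*np.pi-.6,48)+np.pi
            P=[wpix(c,[(ex+14.5*np.cos(t+np.pi))/1000,(ey+14.5*np.sin(t+np.pi))/1000,-.003]) for t in a[::2]]
            P=np.array(P).round().astype(int); v=np.median(g[P[:,1],P[:,0]])+g[P[:,1],P[:,0]].min()
            if best is None or v>best[0]: best=(v,ex,ey)
    print('ring',best)
def tohook(n,e=44,z=.1):
    E=car(-66,-216+72*n,0); y=np.radians(CY); u=np.array([np.cos(y),np.sin(y)]); go([*(E[:2]+e/1000*u),z],CY+180)
E
python3 - <<'E'
from h import *
c=held('w6.png'); ringfit(c); tohook(4)
E
```

```text
t 20.8 tcp [ 0.4249 -0.1405  0.1127] rot [ 1.7995e+02 -1.2000e-01 -1.5636e+02] F [-0.4 -0.2 -1.4] w 0.0251 gf 60.0
ring (np.float64(298.5), np.float64(44.5), np.float64(-2.5))
travel [-0.5467, 0.6122, 0.0268] drz 0.076 mm 411
```

View pics/w6.png

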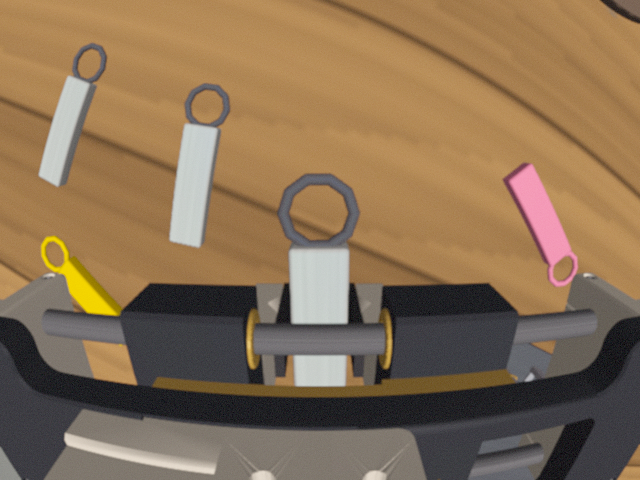

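>>> jog_arm --travel '[[-0.547,0.612,0.01],[-0.547,0.612,0.01],[-0.547,0.612,0.01],[-0.547,0.612,0.01],[-0.547,0.612,0.01],[-0.547,0.612,0.027],[-0.547,0.612,0.027],[-0.547,0.612,0.027],[-0.547,0.612,0.027],[-0.547,0.612,0.027]]' --dr '[[0,0,0.076],[0,0,0.076],[0,0,0.076],[0,0,0.076],[0,0,0.076],[0,0,0.076],[0,0,0.076],[0,0,0.076],[0,0,0.076],[0,0,0.076]]' --claw '[0,0,0,0,0,0,0,0,0,0]'

```text
time_s: 22.35
tcp_pos: [0.5532, 0.2486, 0.1003]
eef_rot: [-180.0, -0.0, 176.2]
contact_force: [-0.5, -0.0, -1.3]
gripper_width: 0.0249
gripper_force: 60.0
```

```bash
python3 - <<'E'
from h import *
hookview(4,'w7.png')
E
```

```text
t 22.35 tcp [0.5532 0.2486 0.1003] rot [-1.7999e+02 -2.0000e-02  1.7625e+02] F [-0.5 -0.  -1.3] w 0.0249 gf 60.0
nose z 56 [322. 186.]
nose z 6 [321.4 175.8]
eye [320.7 211.1]
hook foot [421. 177.] 0.91
hook foot [125. 183.] 0.75
hook foot [ 61. 188.] 0.74
hook foot [321. 178.] 0.68
hook foot [218. 181.] 0.6
travel [0.0007, 0.0018, 0.0012] drz -0.0002 mm 1
travel [0.0007, 0.0018, 0.1812] drz -0.0002 mm 91
```

View pics/w7.png

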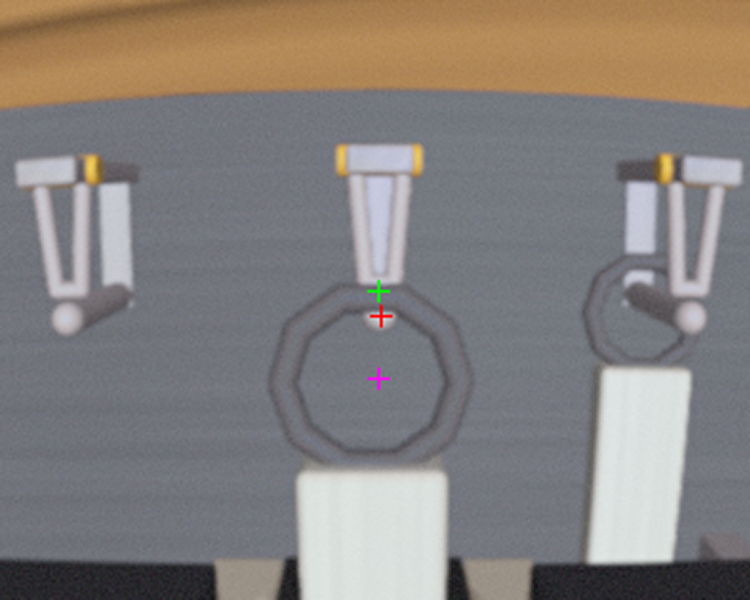

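>>> jog_arm --travel '[[0,0.002,0.04],[0,0.002,0.07],[0,0.002,0.085],[0,0.002,0.1],[0,0.002,0.115],[0,0.002,0.13],[0,0.002,0.145],[0,0.002,0.16],[0,0.002,0.172],[0,0.002,0.179]]' --dr '[[0,0,0],[0,0,0],[0,0,0],[0,0,0],[0,0,0],[0,0,0],[0,0,0],[0,0,0],[0,0,0],[0,0,0]]' --claw '[0,0,0,0,0,0,0,0,0,0]'

```text
time_s: 23.7
tcp_pos: [0.5534, 0.2503, 0.0102]
eef_rot: [-180.0, -0.0, 176.3]
contact_force: [-9.0, -1.8, 28.3]
gripper_width: 0.0253
gripper_force: 60.0
```

>>> jog_arm --travel '[[0,0,0],[0,0,0],[0,0,0],[0,0,0],[0,0,-0.04],[0,0,-0.1],[0,0,-0.2],[0,0,-0.25],[0,0,-0.25],[0,0,-0.25]]' --dr '[[0,0,0],[0,0,0],[0,0,0],[0,0,0],[0,0,0],[0,0,0],[0,0,0],[0,0,0],[0,0,0],[0,0,0]]' --claw '[0.45,0.45,0.45,0.45,0.45,0.45,0.45,0.45,0.45,0.45]'

```text
time_s: 24.95
tcp_pos: [0.5531, 0.2503, 0.1352]
eef_rot: [-180.0, -0.0, 176.3]
contact_force: [-0.8, 0.1, -0.5]
gripper_width: 0.0393
gripper_force: 0.0
```

```bash
python3 - <<'E'
from h import *
cap('wrist','w8.png')
look([.4243,-.242])
E
```

```text
top [0.6203 0.2869] 129.8 (104, 23)
top [ 0.4239 -0.2429] 10.9 (92, 27)
top [ 0.4233 -0.3706] -3.9 (90, 24)
side [0.5712 0.2477] -3.1 (91, 28)
use [ 0.4239 -0.2429] 10.940115672930176
travel [0.2229, -1.0084, 0.0691] drz -0.0407 mm 518
grasp xy [ 0.4092 -0.2458] yaw 190.9
t 25.1 tcp [0.5531 0.2501 0.1346] rot [-1.7992e+02 -9.0000e-02  1.7629e+02] F [0.2 0.3 1. ] w 0.0396 gf 0.0
```

View pics/w8.png

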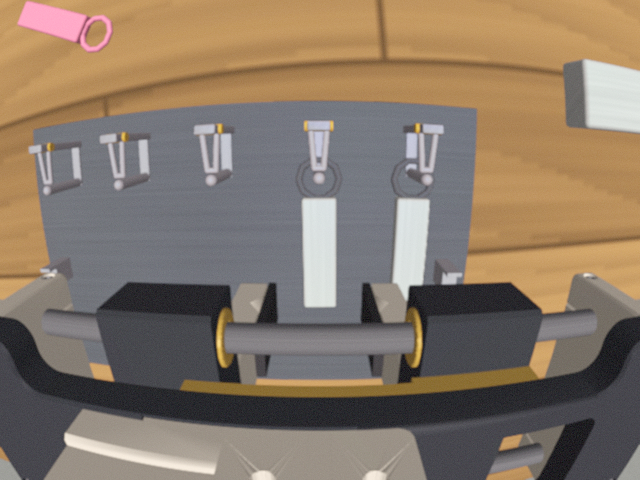

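>>> jog_arm --travel '[[0.223,-1,0.02],[0.223,-1,0.02],[0.223,-1,0.02],[0.223,-1,0.02],[0.223,-1,0.02],[0.223,-1,0.069],[0.223,-1,0.069],[0.223,-1,0.069],[0.223,-1,0.069],[0.223,-1,0.069]]' --dr '[[0,0,-0.041],[0,0,-0.041],[0,0,-0.041],[0,0,-0.041],[0,0,-0.041],[0,0,-0.041],[0,0,-0.041],[0,0,-0.041],[0,0,-0.041],[0,0,-0.041]]' --claw '[0.6,0.6,0.6,0.6,0.6,0.6,0.6,0.6,0.6,0.6]'

```text
time_s: 26.35
tcp_pos: [0.4092, -0.2419, 0.1006]
eef_rot: [180.0, -0.1, -169.1]
contact_force: [0.6, -0.1, 0.3]
gripper_width: 0.0524
gripper_force: 0.0
```

```bash
python3 - <<'E'
from h import *
gcheck()
go([.4095,-.2448,.004],190.9)
E
```

```text
t 26.35 tcp [ 0.4092 -0.2419  0.1006] rot [ 1.7997e+02 -8.0000e-02 -1.6909e+02] F [ 0.6 -0.1  0.3] w 0.0524 gf 0.0
bar at y -4.0 mm, turn deg -0.8
eye 0.62 [312. 182.] [44.4 -5.7 93.6]
travel [0.004, -0.0086, 0.1948] drz 0.0007 mm 98
```

>>> jog_arm --travel '[[0.001,-0.008,0.06],[0.001,-0.008,0.12],[0.001,-0.008,0.17],[0.001,-0.008,0.192],[0.001,-0.008,0.192],[0.001,-0.008,0.192],[0.001,-0.008,0.192],[0.001,-0.008,0.192],[0.001,-0.008,0.192],[0.001,-0.008,0.192]]' --dr '[[0,0,0],[0,0,0],[0,0,0],[0,0,0],[0,0,0],[0,0,0],[0,0,0],[0,0,0],[0,0,0],[0,0,0]]' --claw '[0.6,0.6,0.6,0.6,0.6,0,0,0,0,0]' --newtons 60

```text
time_s: 27.85
tcp_pos: [0.4106, -0.2453, 0.0058]
eef_rot: [-180.0, 0.0, -168.9]
contact_force: [-0.8, 2.2, 7.4]
gripper_width: 0.0254
gripper_force: 60.0
```

>>> jog_arm --travel '[[0,0,0],[0,0,0],[0,0,0],[0,0,-0.03],[0,0,-0.09],[0,0,-0.15],[0,0,-0.22],[0,0,-0.22],[0,0,-0.22],[0,0,-0.22]]' --dr '[[0,0,0],[0,0,0],[0,0,0],[0,0,0],[0,0,0],[0,0,0],[0,0,0],[0,0,0],[0,0,0],[0,0,0]]' --claw '[0,0,0,0,0,0,0,0,0,0]'

```text
time_s: 29.1
tcp_pos: [0.4094, -0.2451, 0.1142]
eef_rot: [180.0, -0.1, -169.0]
contact_force: [-0.7, -0.8, -0.7]
gripper_width: 0.0255
gripper_force: 60.0
```

```bash
python3 - <<'E'
from h import *
c=held(); ringfit(c); tohook(2)
E
```

```text
t 29.1 tcp [ 0.4094 -0.2451  0.1142] rot [ 1.7995e+02 -1.1000e-01 -1.6896e+02] F [-0.7 -0.8 -0.7] w 0.0255 gf 60.0
ring (np.float64(298.0), np.float64(47.0), np.float64(-2.5))
travel [-0.3973, 0.6378, 0.0298] drz 0.041 mm 376
```

>>> jog_arm --travel '[[-0.402,0.637,0.01],[-0.402,0.637,0.01],[-0.402,0.637,0.01],[-0.402,0.637,0.01],[-0.402,0.637,0.01],[-0.402,0.637,0.03],[-0.402,0.637,0.03],[-0.402,0.637,0.03],[-0.402,0.637,0.03],[-0.402,0.637,0.03]]' --dr '[[0,0,0.041],[0,0,0.041],[0,0,0.041],[0,0,0.041],[0,0,0.041],[0,0,0.041],[0,0,0.041],[0,0,0.041],[0,0,0.041],[0,0,0.041]]' --claw '[0,0,0,0,0,0,0,0,0,0]'

```text
time_s: 30.65
tcp_pos: [0.5462, 0.1047, 0.1006]
eef_rot: [180.0, 0.0, 176.2]
contact_force: [-0.3, -0.0, -0.5]
gripper_width: 0.0249
gripper_force: 60.0
```

```bash
python3 - <<'E'
from h import *
c=held(); ringfit(c); hookview(2,'w9.png'); tohook(2,46.5,.0122)
E
```

```text
t 30.65 tcp [0.5462 0.1047 0.1006] rot [1.7999e+02 1.0000e-02 1.7620e+02] F [-0.3 -0.  -0.5] w 0.0249 gf 60.0
ring (np.float64(277.0), np.float64(47.0), np.float64(-3.5))
t 30.95 tcp [0.5465 0.1056 0.1004] rot [1.7999e+02 1.0000e-02 1.7626e+02] F [ 0.1 -0.7 -0.6] w 0.0253 gf 60.0
nose z 56 [320.5 181.4]
nose z 6 [320.1 172.1]
eye [320.7 211.1]
hook foot [320. 171.] 0.98
hook foot [511. 180.] 0.93
hook foot [582. 183.] 0.92
hook foot [425. 174.] 0.75
hook foot [214. 176.] 0.64
travel [0.0052, -0.0001, 0.0007] drz -0.0001 mm 3
travel [0.0052, -0.0001, 0.1807] drz -0.0001 mm 90
travel [0.0002, -0.0001, 0.1763] drz -0.0001 mm 88
```

View pics/w9.png

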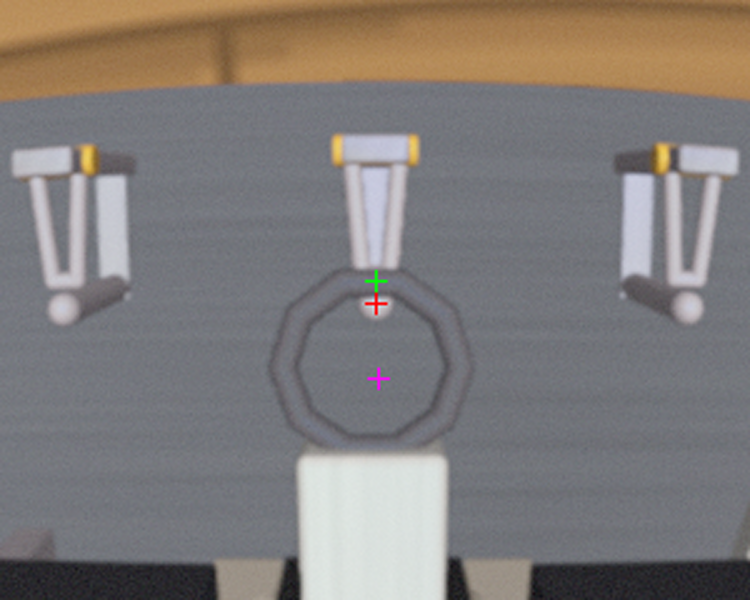

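>>> jog_arm --travel '[[0,0,0.04],[0,0,0.07],[0,0,0.085],[0,0,0.1],[0,0,0.115],[0,0,0.13],[0,0,0.145],[0,0,0.16],[0,0,0.17],[0,0,0.1755]]' --dr '[[0,0,0],[0,0,0],[0,0,0],[0,0,0],[0,0,0],[0,0,0],[0,0,0],[0,0,0],[0,0,0],[0,0,0]]' --claw '[0,0,0,0,0,0,0,0,0,0]'

```text
time_s: 32.3
tcp_pos: [0.5462, 0.1058, 0.012]
eef_rot: [-180.0, -0.0, 176.3]
contact_force: [0.0, -0.5, -1.9]
gripper_width: 0.0251
gripper_force: 60.0
```

>>> jog_arm --travel '[[0,0,0],[0,0,0],[0,0,0],[0,0,0],[0,0,-0.04],[0,0,-0.1],[0,0,-0.2],[0,0,-0.25],[0,0,-0.25],[0,0,-0.25]]' --dr '[[0,0,0],[0,0,0],[0,0,0],[0,0,0],[0,0,0],[0,0,0],[0,0,0],[0,0,0],[0,0,0],[0,0,0]]' --claw '[0.45,0.45,0.45,0.45,0.45,0.45,0.45,0.45,0.45,0.45]'

```text
time_s: 33.55
tcp_pos: [0.546, 0.1058, 0.137]
eef_rot: [-180.0, -0.0, 176.3]
contact_force: [-1.4, -0.1, 0.1]
gripper_width: 0.0394
gripper_force: 0.0
```

```bash
python3 - <<'E'
from h import *
look([.4236,-.3695])
E
```

```text
top [ 0.4233 -0.3706] -3.9 (90, 24)
side [ 0.3368 -0.8029] 71.1 (91, 41)
side [0.5613 0.1021] -3.5 (90, 27)
side [0.5565 0.2337] -17.2 (90, 27)
side [0.5752 0.32  ] -3.8 (90, 27)
use [ 0.4233 -0.3706] -3.927576078966041
travel [0.2127, -0.9662, 0.0729] drz 0.0006 mm 496
grasp xy [ 0.4084 -0.3696] yaw 176.1
t 33.65 tcp [0.5458 0.1056 0.1364] rot [-1.7995e+02 -9.0000e-02  1.7628e+02] F [-0.2 -0.9 -0.3] w 0.0395 gf 0.0
```

Stick 4 on hook 4 has swung to about -17° around its nose, knocked aside, though its eye is still on the hook. I'll straighten it now.

```bash
python3 - <<'E'
from h import *
go([.5397,.2399,.1],163)
E
```

```text
travel [0.0296, 0.2672, 0.0729] drz 0.0369 mm 139
```

>>> jog_arm --travel '[[0.0296,0.267,0.01],[0.0296,0.267,0.01],[0.0296,0.267,0.073],[0.0296,0.267,0.073],[0.0296,0.267,0.073],[0.0296,0.267,0.073],[0.0296,0.267,0.073],[0.0296,0.267,0.073],[0.0296,0.267,0.073],[0.0296,0.267,0.073]]' --dr '[[0,0,0.037],[0,0,0.037],[0,0,0.037],[0,0,0.037],[0,0,0.037],[0,0,0.037],[0,0,0.037],[0,0,0.037],[0,0,0.037],[0,0,0.037]]' --claw '[0.6,0.6,0.6,0.6,0.6,0.6,0.6,0.6,0.6,0.6]'

```text
time_s: 34.9
tcp_pos: [0.5404, 0.24, 0.1011]
eef_rot: [180.0, 0.0, 163.0]
contact_force: [0.0, 0.3, -0.0]
gripper_width: 0.0524
gripper_force: 0.0
```

```bash
python3 - <<'E'
from h import *
gcheck('w10.png')
E
```

```text
t 34.9 tcp [0.5404 0.24   0.1011] rot [179.99   0.   162.96] F [ 0.   0.3 -0. ] w 0.0524 gf 0.0
bar at y -1.1 mm, turn deg -1.0
```

View pics/w10.png

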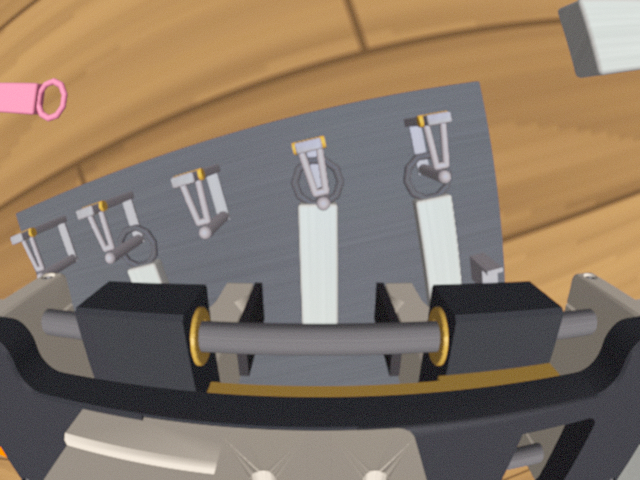

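>>> jog_arm --travel '[[0,-0.002,0.06],[0,-0.002,0.12],[0,-0.002,0.16],[0,-0.002,0.178],[0,-0.002,0.178],[0,-0.002,0.178],[0,-0.002,0.178],[0,-0.002,0.178],[0,-0.002,0.178],[0,-0.002,0.178]]' --dr '[[0,0,0],[0,0,0],[0,0,0],[0,0,0],[0,0,0],[0,0,0],[0,0,0],[0,0,0],[0,0,0],[0,0,0]]' --claw '[0.6,0.6,0.6,0.6,0.6,0,0,0,0,0]' --newtons 40

```text
time_s: 36.4
tcp_pos: [0.5403, 0.2393, 0.0125]
eef_rot: [180.0, 0.0, 163.0]
contact_force: [-1.7, 0.2, 5.3]
gripper_width: 0.0253
gripper_force: 39.9
```

```bash
python3 - <<'E'
from h import *
c=held(); ringfit(c); tohook(4,45,.0128)
E
```

```text
t 36.4 tcp [0.5403 0.2393 0.0125] rot [1.7996e+02 3.0000e-02 1.6298e+02] F [-1.7  0.2  5.3] w 0.0253 gf 39.9
eye 5 0.66 [326. 222.] [39.1  2.3 -3. ]
ring (np.float64(245.0), np.float64(45.0), np.float64(-3.5))
travel [-0.0206, 0.0276, -0.0005] drz -0.037 mm 17
```

>>> jog_arm --travel '[[0,0,-0.001],[-0.006,0.008,-0.001],[-0.012,0.016,-0.001],[-0.018,0.024,-0.001],[-0.0206,0.0276,-0.001],[-0.0206,0.0276,-0.001],[-0.0206,0.0276,-0.001],[-0.0206,0.0276,-0.001],[-0.0206,0.0276,0],[-0.0206,0.0276,0]]' --dr '[[0,0,0],[0,0,-0.011],[0,0,-0.022],[0,0,-0.033],[0,0,-0.037],[0,0,-0.037],[0,0,-0.037],[0,0,-0.037],[0,0,-0.037],[0,0,-0.037]]' --claw '[0,0,0,0,0,0,0,0,0,0]'

```text
time_s: 37.95
tcp_pos: [0.5537, 0.2488, 0.0125]
eef_rot: [-180.0, -0.0, 176.3]
contact_force: [-3.2, -3.8, 9.6]
gripper_width: 0.0252
gripper_force: 40.0
```

>>> jog_arm --travel '[[0,0,0],[0,0,0],[0,0,0],[0,0,0],[0,0,-0.04],[0,0,-0.1],[0,0,-0.2],[0,-0.1,-0.25],[0,-0.2,-0.25],[0,-0.3,-0.25]]' --dr '[[0,0,0],[0,0,0],[0,0,0],[0,0,0],[0,0,0],[0,0,0],[0,0,0],[0,0,0],[0,0,0],[0,0,0]]' --claw '[0.45,0.45,0.45,0.45,0.45,0.45,0.45,0.45,0.45,0.45]'

```text
time_s: 39.2
tcp_pos: [0.5441, 0.0985, 0.1376]
eef_rot: [180.0, 0.1, 176.3]
contact_force: [0.5, -0.1, 0.5]
gripper_width: 0.0392
gripper_force: 0.0
```

```bash
python3 - <<'E'
from h import *
look([.4236,-.3695])
E
```

```text
top [ 0.4233 -0.3706] -3.9 (90, 24)
side [0.5613 0.102 ] -3.4 (90, 27)
side [0.5697 0.2461] -3.2 (90, 27)
side [0.5753 0.32  ] -4.0 (90, 27)
use [ 0.4233 -0.3706] -3.927576078966041
travel [0.2055, -0.9472, 0.0743] drz 0.0001 mm 486
grasp xy [ 0.4084 -0.3696] yaw 176.1
t 39.3 tcp [0.5431 0.096  0.1371] rot [-1.7999e+02 -4.0000e-02  1.7610e+02] F [1.3 0.1 0.1] w 0.0396 gf 0.0
```

>>> jog_arm --travel '[[0.205,-0.947,0.02],[0.205,-0.947,0.02],[0.205,-0.947,0.02],[0.205,-0.947,0.02],[0.205,-0.947,0.02],[0.205,-0.947,0.074],[0.205,-0.947,0.074],[0.205,-0.947,0.074],[0.205,-0.947,0.074],[0.205,-0.947,0.074]]' --dr '[[0,0,0],[0,0,0],[0,0,0],[0,0,0],[0,0,0],[0,0,0],[0,0,0],[0,0,0],[0,0,0],[0,0,0]]' --claw '[0.6,0.6,0.6,0.6,0.6,0.6,0.6,0.6,0.6,0.6]'

```text
time_s: 40.55
tcp_pos: [0.4113, -0.3662, 0.0998]
eef_rot: [180.0, -0.0, 176.2]
contact_force: [-0.1, 0.1, 0.1]
gripper_width: 0.0525
gripper_force: 0.0
```

```bash
python3 - <<'E'
from h import *
gcheck()
go([.4086,-.369,.004],176.4)
E
```

```text
t 40.55 tcp [ 0.4113 -0.3662  0.0998] rot [ 1.7999e+02 -2.0000e-02  1.7624e+02] F [-0.1  0.1  0.1] w 0.0525 gf 0.0
bar at y -3.8 mm, turn deg -1.3
eye 0.6 [314. 174.] [49.1 -4.  92.8]
travel [0.0064, -0.0076, 0.1929] drz -0.0 mm 97
```

>>> jog_arm --travel '[[0.008,-0.0076,0.06],[0.008,-0.0076,0.12],[0.008,-0.0076,0.17],[0.008,-0.0076,0.19],[0.008,-0.0076,0.19],[0.008,-0.0076,0.19],[0.008,-0.0076,0.19],[0.008,-0.0076,0.19],[0.008,-0.0076,0.19],[0.008,-0.0076,0.19]]' --dr '[[0,0,0],[0,0,0],[0,0,0],[0,0,0],[0,0,0],[0,0,0],[0,0,0],[0,0,0],[0,0,0],[0,0,0]]' --claw '[0.6,0.6,0.6,0.6,0.6,0,0,0,0,0]' --newtons 60

```text
time_s: 42.05
tcp_pos: [0.4074, -0.3699, 0.0056]
eef_rot: [-180.0, 0.0, 176.3]
contact_force: [-0.5, 2.9, 7.0]
gripper_width: 0.0252
gripper_force: 59.9
```

>>> jog_arm --travel '[[0,0,0],[0,0,0],[0,0,0],[0,0,-0.03],[0,0,-0.09],[0,0,-0.15],[0,0,-0.22],[0,0,-0.22],[0,0,-0.22],[0,0,-0.22]]' --dr '[[0,0,0],[0,0,0],[0,0,0],[0,0,0],[0,0,0],[0,0,0],[0,0,0],[0,0,0],[0,0,0],[0,0,0]]' --claw '[0,0,0,0,0,0,0,0,0,0]'

```text
time_s: 43.3
tcp_pos: [0.4063, -0.3695, 0.1142]
eef_rot: [180.0, -0.1, 176.3]
contact_force: [-0.7, -0.2, -0.9]
gripper_width: 0.0252
gripper_force: 59.9
```

```bash
python3 - <<'E'
from h import *
c=held(); ringfit(c); tohook(1)
E
```

```text
t 43.3 tcp [ 0.4063 -0.3695  0.1142] rot [ 1.7996e+02 -9.0000e-02  1.7628e+02] F [-0.7 -0.2 -0.9] w 0.0252 gf 59.9
ring (np.float64(301.0), np.float64(45.0), np.float64(-0.5))
travel [-0.2119, 0.8229, 0.0292] drz -0.0 mm 425
```

>>> jog_arm --travel '[[-0.213,0.823,0.01],[-0.213,0.823,0.01],[-0.213,0.823,0.01],[-0.213,0.823,0.01],[-0.213,0.823,0.01],[-0.213,0.823,0.029],[-0.213,0.823,0.029],[-0.213,0.823,0.029],[-0.213,0.823,0.029],[-0.213,0.823,0.029]]' --dr '[[0,0,0],[0,0,0],[0,0,0],[0,0,0],[0,0,0],[0,0,0],[0,0,0],[0,0,0],[0,0,0],[0,0,0]]' --claw '[0,0,0,0,0,0,0,0,0,0]'

```text
time_s: 44.85
tcp_pos: [0.5396, 0.033, 0.1005]
eef_rot: [-180.0, -0.0, 176.2]
contact_force: [0.5, -0.9, -1.7]
gripper_width: 0.0249
gripper_force: 59.9
```

```bash
python3 - <<'E'
from h import *
c=held(); ringfit(c); hookview(1); tohook(1,44.5,.0122)
E
```

```text
t 44.85 tcp [0.5396 0.033  0.1005] rot [-1.7999e+02 -1.0000e-02  1.7623e+02] F [ 0.5 -0.9 -1.7] w 0.0249 gf 59.9
ring (np.float64(279.0), np.float64(46.0), np.float64(-0.5))
t 45.15 tcp [0.54   0.0334 0.1007] rot [1.7999e+02 1.0000e-02 1.7624e+02] F [-0.   0.2 -1.1] w 0.0253 gf 59.9
nose z 56 [321.2 184.7]
nose z 6 [320.7 174.8]
eye [320.7 211.1]
hook foot [320. 178.] 0.88
hook foot [632. 188.] 0.74
hook foot [513. 183.] 0.7
hook foot [422. 176.] 0.64
hook foot [585. 186.] 0.64
travel [0.0015, 0.0006, 0.0012] drz -0.0001 mm 1
travel [0.0015, 0.0006, 0.1812] drz -0.0001 mm 91
travel [0.0005, 0.0006, 0.1768] drz -0.0001 mm 88
```

>>> jog_arm --travel '[[0,0,0.04],[0,0,0.07],[0,0,0.085],[0,0,0.1],[0,0,0.115],[0,0,0.13],[0,0,0.145],[0,0,0.16],[0,0,0.17],[0,0,0.176]]' --dr '[[0,0,0],[0,0,0],[0,0,0],[0,0,0],[0,0,0],[0,0,0],[0,0,0],[0,0,0],[0,0,0],[0,0,0]]' --claw '[0,0,0,0,0,0,0,0,0,0]'

```text
time_s: 46.5
tcp_pos: [0.5398, 0.0339, 0.012]
eef_rot: [-180.0, -0.0, 176.3]
contact_force: [-0.2, 0.1, -0.8]
gripper_width: 0.0254
gripper_force: 59.9
```

>>> jog_arm --travel '[[0,0,0],[0,0,0],[0,0,0],[0,0,0],[0,0,-0.04],[0,0,-0.1],[0,0,-0.2],[0,0,-0.25],[0,0,-0.25],[0,0,-0.25]]' --dr '[[0,0,0],[0,0,0],[0,0,0],[0,0,0],[0,0,0],[0,0,0],[0,0,0],[0,0,0],[0,0,0],[0,0,0]]' --claw '[0.45,0.45,0.45,0.45,0.45,0.45,0.45,0.45,0.45,0.45]'

```text
time_s: 47.75
tcp_pos: [0.5395, 0.0339, 0.1371]
eef_rot: [180.0, -0.0, 176.3]
contact_force: [-0.1, 1.4, -0.1]
gripper_width: 0.0393
gripper_force: 0.0
```

```bash
python3 - <<'E'
from h import *
look(); cap('wrist','w11.png')
b=car(101,0,.0)
go([b[0],b[1],.15],-93.7)
E
```

```text
side [0.5573 0.0295] -3.1 (89, 27)
side [0.5612 0.1022] -3.7 (90, 27)
side [0.5697 0.2462] -3.2 (90, 26)
side [0.5752 0.3201] -3.9 (90, 26)
travel [-0.2457, 0.2887, -0.0271] drz -0.25 mm 190
```

View pics/w11.png

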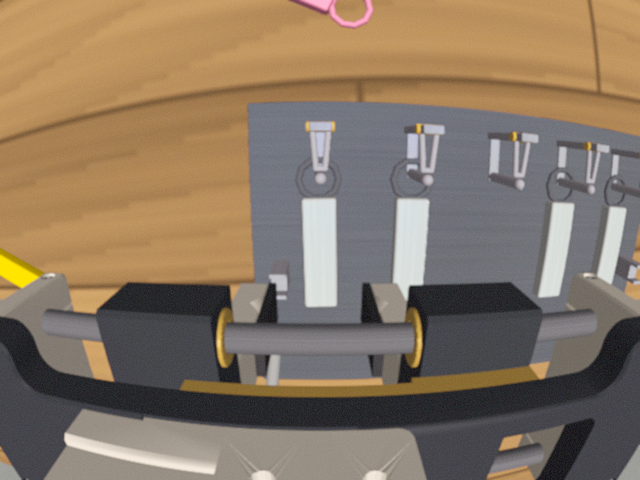

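All four are clipped with gates shut: eyes at (318,178), (411,178), (560,183) and (615,190), and the third hook is empty. Now the bail.

>>> jog_arm --travel '[[0,0,-0.08],[-0.246,0.289,-0.08],[-0.246,0.289,-0.08],[-0.246,0.289,-0.08],[-0.246,0.289,-0.08],[-0.246,0.289,-0.06],[-0.246,0.289,-0.027],[-0.246,0.289,-0.027],[-0.246,0.289,-0.027],[-0.246,0.289,-0.027]]' --dr '[[0,0,0],[0,0,-0.25],[0,0,-0.25],[0,0,-0.25],[0,0,-0.25],[0,0,-0.25],[0,0,-0.25],[0,0,-0.25],[0,0,-0.25],[0,0,-0.25]]' --claw '[0.6,0.6,0.6,0.6,0.6,0.6,0.6,0.6,0.6,0.6]'

```text
time_s: 49.15
tcp_pos: [0.6717, 0.17, 0.1495]
eef_rot: [179.9, -0.1, -93.5]
contact_force: [0.8, -0.3, -0.5]
gripper_width: 0.0526
gripper_force: 0.0
```

```bash
python3 - <<'E'
from h import *
s=st(); print(s['joints']); go([.6712,.1676,.0735],-93.7)
c=cap('wrist'); hsv=cv2.cvtColor(c['pixels'],cv2.COLOR_RGB2HSV)
for row in (120,180,230):
    x=np.nonzero((hsv[row,:,1]<50)&(hsv[row,:,2]>150))[0]; print(row,x.min() if len(x) else None,x.max() if len(x) else None,len(x), np.round(wtool(c,[np.median(x),row],s['tcp_pos'][2]-.098)*1000,1) if len(x) else '')
E
```

```text
t 49.15 tcp [0.6717 0.17   0.1495] rot [ 1.7989e+02 -7.0000e-02 -9.3480e+01] F [ 0.8 -0.3 -0.5] w 0.0526 gf 0.0
[ 3.02707972e+01  2.52035749e+01 -2.50245129e+00 -4.54413501e-03
 -6.24202637e+01 -3.37496274e+01]
travel [0.0048, 0.0007, 0.1521] drz 0.0006 mm 76
120 3 327 31 [85.1 -3.8 51.5]
180 31 327 30 [51.4 -3.5 51.5]
230 40 533 44 [22.3  1.7 51.5]
```

>>> jog_arm --travel '[[0,-0.002,0.05],[0,-0.002,0.1],[0,-0.002,0.14],[0,-0.002,0.153],[0,-0.002,0.153],[0,-0.002,0.153],[0,-0.002,0.153],[0,-0.002,0.153],[0,-0.002,0.153],[0,-0.002,0.153]]' --dr '[[0,0,0],[0,0,0],[0,0,0],[0,0,0],[0,0,0],[0,0,0],[0,0,0],[0,0,0],[0,0,0],[0,0,0]]' --claw '[0.6,0.6,0.6,0.6,0.6,0,0,0,0,0]' --newtons 10

```text
time_s: 50.45
tcp_pos: [0.6718, 0.1701, 0.0745]
eef_rot: [179.9, -0.0, -93.7]
contact_force: [-2.8, 1.7, 4.8]
gripper_width: 0.0094
gripper_force: 10.0
```

```bash
cat > arc.py <<'E'
from h import *
s=st(); d=R.from_euler('z',-CY,degrees=True).apply(np.array(s['tcp_pos'])-C0)*1000; print('in carrier',d)
v=np.arctan2(d[2]+19-36,75-d[0]); print('v',v)
import sys
for w in map(float,sys.argv[1:]):
    T_=car(75-63*np.cos(w),d[1],36+63*np.sin(w)-19); print(w,end=' '); go(T_,s['eef_rot'][2])
E
python3 arc.py 1.9 1.75 1.6 1.4 1.2 1.0 .8 .6 .45 .3
```

```text
t 50.45 tcp [0.6718 0.1701 0.0745] rot [ 1.7987e+02 -2.0000e-02 -9.3730e+01] F [-2.8  1.7  4.8] w 0.0094 gf 10.0
in carrier [101.46536797   0.33473416  74.45240254]
v 2.0024702490693036
1.9 travel [0.0, 0.0122, -0.0043] drz -0.0 mm 6
1.75 travel [0.0, 0.0305, -0.0091] drz -0.0 mm 16
1.6 travel [0.0, 0.0493, -0.011] drz -0.0 mm 25
1.4 travel [0.0, 0.0743, -0.0093] drz -0.0 mm 37
1.2 travel [0.0, 0.0986, -0.0025] drz -0.0 mm 49
1.0 travel [0.0001, 0.121, 0.0089] drz -0.0 mm 61
0.8 travel [0.0001, 0.1407, 0.0245] drz -0.0 mm 71
0.6 travel [0.0001, 0.1569, 0.0438] drz -0.0 mm 81
0.45 travel [0.0001, 0.1664, 0.0601] drz -0.0 mm 88
0.3 travel [0.0001, 0.1733, 0.0777] drz -0.0 mm 95
```

>>> jog_arm --travel '[[0,0.0122,-0.0043],[0,0.0305,-0.0091],[0,0.0493,-0.011],[0,0.0743,-0.0093],[0,0.0986,-0.0025],[0,0.121,0.0089],[0,0.1407,0.0245],[0,0.1569,0.0438],[0,0.1664,0.0601],[0,0.1733,0.0777]]' --dr '[[0,0,0],[0,0,0],[0,0,0],[0,0,0],[0,0,0],[0,0,0],[0,0,0],[0,0,0],[0,0,0],[0,0,0]]' --claw '[0,0,0,0,0,0,0,0,0,0]'

```text
time_s: 51.7
tcp_pos: [0.586, 0.1759, 0.0348]
eef_rot: [180.0, -0.0, -93.7]
contact_force: [0.5, 2.6, 1.9]
gripper_width: 0.0094
gripper_force: 10.0
```

```bash
python3 arc.py .3 .2 .1 .05 0
```

```text
t 51.7 tcp [0.586  0.1759 0.0348] rot [ 1.7996e+02 -1.0000e-02 -9.3710e+01] F [0.5 2.6 1.9] w 0.0094 gf 10.0
in carrier [15.47225813  0.57255956 34.7841345 ]
v 0.2903130291365143
0.3 travel [0.0, 0.0013, -0.0017] drz -0.0 mm 1
0.2 travel [0.0, 0.0044, 0.0105] drz -0.0 mm 6
0.1 travel [0.0, 0.0063, 0.023] drz -0.0 mm 12
0.05 travel [0.0, 0.0068, 0.0293] drz -0.0 mm 15
0.0 travel [0.0, 0.0069, 0.0356] drz -0.0 mm 18
```

>>> jog_arm --travel '[[0,0.003,0.006],[0,0.0044,0.0105],[0,0.0055,0.017],[0,0.0063,0.023],[0,0.0068,0.0293],[0,0.0069,0.0356],[0,0.0069,0.039],[0,0.0069,0.042],[0,0.0069,0.042],[0,0.0069,0.042]]' --dr '[[0,0,0],[0,0,0],[0,0,0],[0,0,0],[0,0,0],[0,0,0],[0,0,0],[0,0,0],[0,0,0],[0,0,0]]' --claw '[0,0,0,0,0,0,0,0,0,0]'

```text
time_s: 52.95
tcp_pos: [0.5828, 0.1759, 0.0143]
eef_rot: [180.0, -0.0, -93.7]
contact_force: [-1.2, 3.4, -2.2]
gripper_width: 0.0094
gripper_force: 10.0
```

```bash
cat > bail.py <<'E'
from h import *
for n in('top','side'):
    c=cap(n); g=c['pixels'].astype(int).min(2)
    print(n,[(round(v,2),int(g[tuple(proj(c,np.array([car(75-63*np.cos(v),y,36+63*np.sin(v)+dz) for y in list(range(-170,-90,5))+list(range(90,171,5)) for dz in(2,4)])).round().astype(int).T[::-1])].mean())) for v in np.arange(-.15,.4,.05)])
E
python3 arc.py; python3 bail.py
```

```text
t 52.95 tcp [0.5828 0.1759 0.0143] rot [ 1.7996e+02 -1.0000e-02 -9.3720e+01] F [-1.2  3.4 -2.2] w 0.0094 gf 10.0
in carrier [12.29420202  0.44101919 14.29697547]
v -0.043079782993275244
top [(np.float64(-0.15), 122), (np.float64(-0.1), 123), (np.float64(-0.05), 124), (np.float64(0.0), 125), (np.float64(0.05), 125), (np.float64(0.1), 125), (np.float64(0.15), 123), (np.float64(0.2), 114), (np.float64(0.25), 105), (np.float64(0.3), 91), (np.float64(0.35), 87)]
side [(np.float64(-0.15), 93), (np.float64(-0.1), 99), (np.float64(-0.05), 103), (np.float64(0.0), 106), (np.float64(0.05), 107), (np.float64(0.1), 103), (np.float64(0.15), 98), (np.float64(0.2), 90), (np.float64(0.25), 86), (np.float64(0.3), 86), (np.float64(0.35), 86)]
```

>>> jog_arm --travel '[[0,0,0],[0,0,0],[0,0,0.002],[0,0,0.004],[0,0,0.006],[0,0,0.008],[0,0,0.008],[0,0,0.008],[0,0,0.008],[0,0,0.008]]' --dr '[[0,0,0],[0,0,0],[0,0,0],[0,0,0],[0,0,0],[0,0,0],[0,0,0],[0,0,0],[0,0,0],[0,0,0]]' --claw '[0,0,0,0,0,0,0,0,0,0]' --newtons 20

```text
time_s: 54.3
tcp_pos: [0.583, 0.176, 0.0131]
eef_rot: [-180.0, 0.0, -93.7]
contact_force: [-11.4, 3.5, 22.0]
gripper_width: 0.0092
gripper_force: 20.0
```

```bash
python3 arc.py; python3 bail.py
```

```text
t 54.3 tcp [0.583  0.176  0.0131] rot [-1.7997e+02  1.0000e-02 -9.3660e+01] F [-11.4   3.5  22. ] w 0.0092 gf 20.0
in carrier [12.44791867  0.51372614 13.11435406]
v -0.06203885670427001
top [(np.float64(-0.15), 123), (np.float64(-0.1), 124), (np.float64(-0.05), 124), (np.float64(0.0), 125), (np.float64(0.05), 125), (np.float64(0.1), 125), (np.float64(0.15), 122), (np.float64(0.2), 113), (np.float64(0.25), 104), (np.float64(0.3), 91), (np.float64(0.35), 88)]
side [(np.float64(-0.15), 96), (np.float64(-0.1), 100), (np.float64(-0.05), 105), (np.float64(0.0), 108), (np.float64(0.05), 108), (np.float64(0.1), 103), (np.float64(0.15), 97), (np.float64(0.2), 89), (np.float64(0.25), 86), (np.float64(0.3), 86), (np.float64(0.35), 86)]
```

>>> jog_arm --travel '[[0,0,0.003],[0,0,0.002],[0,0,0.002],[0,0,0.002],[0,0,0],[0,0,-0.05],[0,0,-0.12],[0,0,-0.24],[0,0,-0.3],[0,0,-0.3]]' --dr '[[0,0,0],[0,0,0],[0,0,0],[0,0,0],[0,0,0],[0,0,0],[0,0,0],[0,0,0],[0,0,0],[0,0,0]]' --claw '[0.5,0.5,0.5,0.5,0.5,0.5,0.5,0.5,0.5,0.5]'

```text
time_s: 55.65
tcp_pos: [0.5846, 0.1768, 0.164]
eef_rot: [-179.7, 0.2, -93.7]
contact_force: [0.4, 0.4, 0.3]
gripper_width: 0.0438
gripper_force: 0.0
```

>>> jog_arm --travel '[[-0.2,0,-0.1],[-0.2,0,-0.1],[0.3,0,-0.1],[0.5,0,-0.1],[0.6,0.1,-0.1],[0.7,0.1,-0.1],[0.7,0.1,-0.1],[0.7,0.1,-0.1],[0.7,0.1,-0.1],[0.7,0.1,-0.1]]' --dr '[[0,0,0],[0,0,0],[0,0,0],[0,0,0],[0,0,0],[0,0,0],[0,0,0],[0,0,0],[0,0,0],[0,0,0]]' --claw '[0.5,0.5,0.5,0.5,0.5,0.5,0.5,0.5,0.5,0.5]'

```text
time_s: 56.9
tcp_pos: [0.5089, -0.1728, 0.2096]
eef_rot: [179.9, -0.0, -93.9]
contact_force: [-0.3, 1.0, 0.6]
gripper_width: 0.0436
gripper_force: 0.0
```

```bash
cat > fin.py <<'E'
from h import *
st()
for n in('top','side'):
    c=cap(n); im=c['pixels'].astype(int); g=im.min(2)
    for k in(1,2,4,5):
        # stick colour along the bar between eye and bail: predicted strip, fitted laterally
        A=[]
        for x in range(-52,0,4):
            q=proj(c,np.array([car(x,-216+72*k+dy,20) for dy in np.arange(-24,24.1,.5)])).round().astype(int)
            l=g[q[:,1],q[:,0]]>130; y=np.arange(-24,24.1,.5)[l]
            if len(y)>20: A.append((x,y.mean(),len(y)/2))
        A=np.array(A)
        if len(A)>4: f=np.polyfit(A[:,0],A[:,1],1); print(n,k,'bar starts x',A[0,0],'offset',round(A[:,1].mean(),1),'turn',round(np.degrees(f[0]),1),'w',A[:,2].mean())
        else: print(n,k,len(A))
E
python3 fin.py; python3 bail.py
```

```text
t 56.9 tcp [ 0.5089 -0.1728  0.2096] rot [179.89  -0.   -93.9 ] F [-0.3  1.   0.6] w 0.0436 gf 0.0
top 1 bar starts x -48.0 offset 5.6 turn 7.9 w 13.2
top 2 bar starts x -48.0 offset -1.0 turn 1.1 w 25.583333333333332
top 4 bar starts x -48.0 offset -1.7 turn 0.3 w 25.208333333333332
top 5 bar starts x -48.0 offset 0.2 turn -0.0 w 25.25
side 1 bar starts x -44.0 offset 1.5 turn 1.1 w 22.136363636363637
side 2 bar starts x -48.0 offset 1.6 turn 0.3 w 21.916666666666668
side 4 bar starts x -48.0 offset 0.9 turn 1.2 w 22.625
side 5 bar starts x -48.0 offset 2.5 turn 0.3 w 22.5
top [(np.float64(-0.15), 128), (np.float64(-0.1), 128), (np.float64(-0.05), 129), (np.float64(0.0), 129), (np.float64(0.05), 129), (np.float64(0.1), 127), (np.float64(0.15), 122), (np.float64(0.2), 111), (np.float64(0.25), 97), (np.float64(0.3), 84), (np.float64(0.35), 83)]
side [(np.float64(-0.15), 127), (np.float64(-0.1), 134), (np.float64(-0.05), 140), (np.float64(0.0), 144), (np.float64(0.05), 144), (np.float64(0.1), 138), (np.float64(0.15), 126), (np.float64(0.2), 112), (np.float64(0.25), 105), (np.float64(0.3), 101), (np.float64(0.35), 101)]
```

```bash
python3 -c "
from plant import r
print(r.close_job())"
```

```text
the job is handed in; nothing more can be done
None
```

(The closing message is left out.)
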